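# Stack a printed sensor case on the gluing plate and weigh it down

### The job

Stack up the 3D-printed sensor case on the blue gluing plate, each part upright and squarely centred on the one below: first the ribbed tray (its long sides along the plate's), on it the circuit module, then the good vented cover, and last the round steel weight, set down gently on top. Leave the spoiled cover with the red cross, the glue bottle and the scraper where they are.

Things in the scene. Friction and masses are not known exactly. Their poses are not given: they have to be found in the camera images.
- plate: Blue gluing plate, fixed to the table: 80 (x) by 120 (y) by 6 mm thick, with a thin white rectangle that frames the tray's place at its centre. Origin at the centre of its underside; long sides along its y axis; z up, top face 6 mm above the origin.
- tray_mid (a point): Ribbed tray, cream, about 60 g: solid slab 54 (x) by 100 (y) by 14 mm high, its flat top lined with fine dark ribs (print only) that run along y; at each y end a rail 4 mm thick stands 4 mm above the top across the whole width (92 mm free between the rails). The point is at the slab's centre, 7 mm above its underside; z up. Either way round is right.
- module_mid (a point): Circuit module, about 60 g: cream box 46 (x) by 66 (y) by 18 mm high with a green circuit board and components sunk 2 mm or more below its rim (flat rim 3 mm wide, 18 mm above the underside, on which the cover rests). It lies on the tray's flat top between the rails, its long sides along the tray's. The point is at its centre, 9 mm above its underside; z up. Either way round is right.
- cover_mid (a point): Good vented cover, cream, about 50 g: slab 50 (x) by 74 (y) by 14 mm high, five dark slanted vent stripes on its flat top. It rests on the module's rim, its long sides along the module's. The point is at its centre, 7 mm above its underside; z up. Either way round is right.
- weight_mid (a point): Round steel weight, about 390 g: upright plain cylinder 46 mm in diameter, 30 mm high, a darker disc on its top. The point is at its centre, 15 mm above its underside; z up.
- reject_mid (a point): Spoiled cover, to be left alone: the same cream slab as the good cover, 50 by 74 by 14 mm, but with a large red cross on top and no vents. The point is at its centre, 7 mm above its underside; long sides along y.
- glue: Glue bottle, to be left alone: white, orange band, blue pointed cap; 36 mm in diameter, 112 mm tall, standing loose to one side of the parts. Origin at the centre of its underside; z up.
- scraper_grip (a point): Scraper (spatula about 200 mm long), to be left alone: lies loose to one side of the parts. The point is on its handle; the tool's x axis runs from handle to blade.
Mind the look-alikes: they are no part of the job. Of the things that look like the plate, take the one that is farthest from the robot's base at the start. Leave any yellow look-alike of the part that bears module_mid alone.

How it is judged:
By the outcome, as a careful person would: the job done as asked, in the order asked, and still so for the second after the job is handed in, with the robot touching nothing.
It also fails if it takes over 115 s, if anything falls off the work surface, if the arm or the gripper's body presses on something with over 40 N, if the wrist force passes 120 N, or if a joint passes its speed limit or range.

### The arm

A 6-joint arm with a two-finger parallel gripper is mounted at the origin on the work surface. World frame = base frame: x ahead of the robot, y to its left, z up, the work surface at z = 0. Lengths are in mm, angles in rad, forces in N, time in s.
With the tool pointing down it reaches from about 300 to 775 mm from the base axis. Payload 14.6 kg.
Tool frame: the origin (TCP) lies at the very end of the fingers, on their centre line; the grasp point (between the pads) lies 19 mm behind it; y points along the fingers, z is the direction in which the jaws open and shut, and the axes are right-handed (so a half turn about y gives the same grasp; the last joint's range is limited). The gripper opens to 94 mm and grips with 3 to 60 N. Pads are 16 mm wide; open, the fingers measure 119 mm over their backs; the gripper's body (75 mm by 177 mm) begins 78 mm behind the grasp point.
Start: joints at [-1.263, 0.3, 1.521, -0, 1.321, -0.067], TCP at [201.34, -511.812, 205.446] pointing down, gripper open.
Joint ranges: [-3.03, 3.03], [-0.79, 2.21], [0.23, 2.52], [-1.04, 4.18], [0, 3.07], [-2.55, 2.55]. Speed limits (rad/s): [2.22, 2.22, 2.57, 3.14, 3.14, 3.14].

### API

Orientations are given as [roll, pitch, yaw] about the fixed x, y, z axes, in that order (R = Rz(yaw) Ry(pitch) Rx(roll)).
In Python, from cell import monitor, optics, manip gives the robot as it stands.
- The arm moves only by the shell command python3 -m creep 'ROWS' [FORCE]. ROWS is JSON, a list of rows, each an object of numbers: "tx", "ty", "tz": the shift along the tool's x, y, z scaled (see below); "turn": the turn about the tool's y scaled (see below); "fingers": the finger opening in mm, from 0 to 94. In form: [{"tx": .., "ty": .., "tz": .., "turn": .., "fingers": ..}, ...]. A call has 1 to 20 rows; each row is the pose to reach, as a shift and turn from the pose measured when the call began, along the tool's axes at that moment, turning the shorter way round; what a row does not reach only later rows make up. The controller multiplies each number of a shift by 200 mm and each number of a turn by pi rad. A row lasts 1/10 s, in which the tool goes at most 50 mm and 8.59 degrees, less where a joint would pass 70% of its speed; a pose out of reach is approached as far as the arm can. A call with a number of a shift or a turn outside -1 to 1 is refused whole. A call with a gripper value outside its range is refused whole. The fingers move at their own pace and stop on an object; FORCE is the grip in N (left out, the last holds). Time passes only in rows, so rows that repeat a pose let the fingers close. It gives the time, the measured TCP pose, the force and the opening at its end, in the units of the state.
- monitor.read_state(): the state, without advancing time (a new reading comes with each control period).
- optics.camera(name): name is "scene" or "top"; returns a dict with "frame" (384x512x3 uint8, red, green, blue), "range_z" (384x512 float32, mm along the optical axis (not along the pixel's ray), 0 where there is no reading), "fx", "fy", "cx", "cy" (pixels), "R" (3x3) and "t" (3): a world point X has camera coordinates R X + t. Camera axes: x right, y down, z forward; pixel columns grow to the right and rows downward; lengths in mm; the calibration is good to about 2 mm. A picture is of the moment at which its call begins.
- manip.sign_off(): hands the job in, once; it reports no verdict.
The state is a dict: "clock": time; "joints": joint angles; "qd": joint speeds; "effort": joint torques, N m; "eef_pos": TCP position; "eef_rot": TCP orientation; "wrist_force": force on the tool from outside, world axes, zero at the start; "moment": the same for the moment, N m; "finger_gap": finger opening in mm.
Only numpy, scipy, OpenCV 4.12 (cv2) and the standard library are available. Lean on these libraries where they do the work, as an engineer would, in place of code of your own. Each camera call takes 0.05 s, during which the arm holds its last target.

## Working session

There is one attempt and no reset: what is moved stays moved. The work goes in short steps, Python scripts to look and compute and a shell command to move; the robot and the scene stay as the last step left them, time stands still between calls to the robot, and variables do not carry over. Pictures are saved under pics/ and viewed, and the job is handed in when it is done.

```bash
ls; mkdir -p pics; python3 - <<'E'
from cell import monitor, optics
import cv2, numpy as np
print(monitor.read_state())
for n in ("scene","top"):
    c=optics.camera(n); cv2.imwrite(f"pics/{n}0.png",c["frame"][:,:,::-1]); np.savez(f"{n}0.npz",**c)
    print(n,c["fx"],c["cx"],c["cy"],np.round(c["R"],3).tolist(),np.round(c["t"],1))
E
```

```text
pics
{'clock': 0.0, 'joints': array([-1.26258443e+00,  3.00471656e-01,  1.52157949e+00, -2.30181138e-05,
        1.32071665e+00, -6.66000007e-02]), 'qd': array([-1.37501416e-04, -5.33582737e-05,  1.77772449e-03, -1.32746969e-04,
        3.96444771e-04, -5.53335972e-04]), 'effort': array([ 8.55446451e-04, -5.31803226e+01, -3.52739596e+01,  7.08506349e-02,
        2.42993556e-02, -1.26439249e-04]), 'eef_pos': array([ 201.26396303, -511.56498814,  204.88670502]), 'eef_rot': array([-1.57197035e+00,  5.59607791e-05, -2.76677507e+00]), 'wrist_force': array([ 0.72163559,  0.40234961, -0.49457268]), 'moment': array([-0.0064989 , -0.05028467, -0.0066799 ]), 'finger_gap': 93.77270399849064}
scene 448.05996889115914 255.02699776257236 193.67270694994016 [[-0.423, 0.906, -0.021], [0.639, 0.282, -0.716], [-0.643, -0.316, -0.698]] [ 190.3 -280.5 1625. ]
top 452.2124784541338 255.36493426561165 201.1279835514684 [[-0.009, -1.0, 0.006], [-0.977, 0.007, -0.211], [0.211, -0.008, -0.978]] [   3.2  444.6 1487. ]
```

View pics/scene0.png

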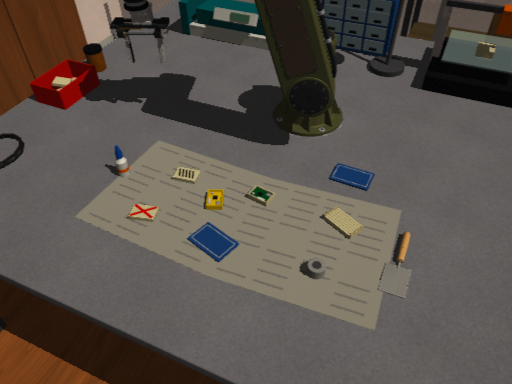

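View pics/top0.png

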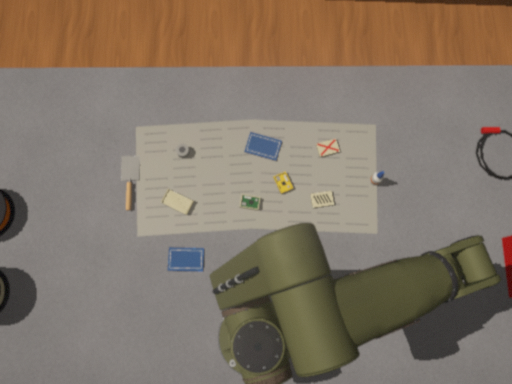

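The scene view shows two blue plates, at (213,241) and (352,176). They appear in the top view at (263,146) and (186,259), and the first is farther from the base at about (258,345). The green module is at scene (261,195), top (251,202), and the yellow look-alike at scene (215,199), top (284,183). I'll check these in enlarged crops.

```bash
cat > h.py <<'E'
import numpy as np, cv2
def load(n,i=0): 
    d=np.load(f"{n}{i}.npz"); return {k:d[k] for k in d}
def pts(c):
    h,w=c["range_z"].shape; v,u=np.mgrid[:h,:w]; z=c["range_z"].astype(float)
    P=np.stack([(u-c["cx"])/c["fx"]*z,(v-c["cy"])/c["fy"]*z,z],-1)
    return (P-c["t"])@c["R"]
def ray(c,uv,h):
    uv=np.atleast_2d(uv).astype(float)
    d=np.stack([(uv[:,0]-c["cx"])/c["fx"],(uv[:,1]-c["cy"])/c["fy"],np.ones(len(uv))],-1)@c["R"]
    o=-c["R"].T@c["t"]; return o+d*((h-o[2])/d[:,2])[:,None]
def crop(c,u,v,r=32,s=8):
    return cv2.resize(np.ascontiguousarray(c["frame"][v-r:v+r,u-r:u+r,::-1]),None,fx=s,fy=s,interpolation=cv2.INTER_CUBIC)
E
python3 - <<'E'
from h import *
t=load("top")
c=t["frame"][110:280,120:400,::-1]
cv2.imwrite("pics/topz.png",cv2.resize(c,None,fx=2.85,fy=2.85,interpolation=cv2.INTER_CUBIC))
s=load("scene"); c=s["frame"][130:310,70:430,::-1]
cv2.imwrite("pics/scz.png",cv2.resize(c,None,fx=2.2,fy=2.2,interpolation=cv2.INTER_CUBIC))
for n,c in(("t",t),("s",s)):
    P=pts(c)
    L={"t":dict(plate=(263,146),plate2=(186,259),tray=(179,203),mod=(251,202),yel=(284,183),cov=(323,199),rej=(328,148),wt=(183,151),mat=(230,170)),
       "s":dict(plate=(213,241),plate2=(352,176),tray=(342,222),mod=(261,195),yel=(215,199),cov=(186,174),rej=(143,212),wt=(316,268),mat=(270,230))}[n]
    for k,(u,v) in L.items(): 
        q=P[v-2:v+3,u-2:u+3].reshape(-1,3); print(n,k,np.round(np.median(q,0),1),np.round(q.std(0)[2],1))
E
```

```text
t plate [654.6 -29.8   4.9] 3.4
t plate2 [254.7 236.8   4.7] 2.7
t tray [446.8 263.8  13.3] 3.5
t mod [449.4  14.5  11.9] 3.8
t yel [ 516.3 -101.4   13.4] 3.4
t cov [ 458.3 -236.    13.9] 2.6
t rej [ 643.7 -261.6   13.3] 3.4
t wt [630.  251.6  29.6] 3.1
t mat [5.691e+02 8.820e+01 1.000e-01] 3.3
s plate [658.6 -27.5   8. ] 1.7
s plate2 [258.6 239.4   8.3] 1.9
s tray [460.5 269.3  16.4] 1.7
s mod [452.9  20.9  16.1] 2.2
s yel [522.4 -95.2  15.6] 2.4
s cov [ 462.4 -229.9   15.6] 1.9
s rej [ 651.  -258.1   15.9] 1.9
s wt [648.  258.6  31.8] 177.6
s mat [556.2  95.4   2.1] 1.8
```

View pics/topz.png

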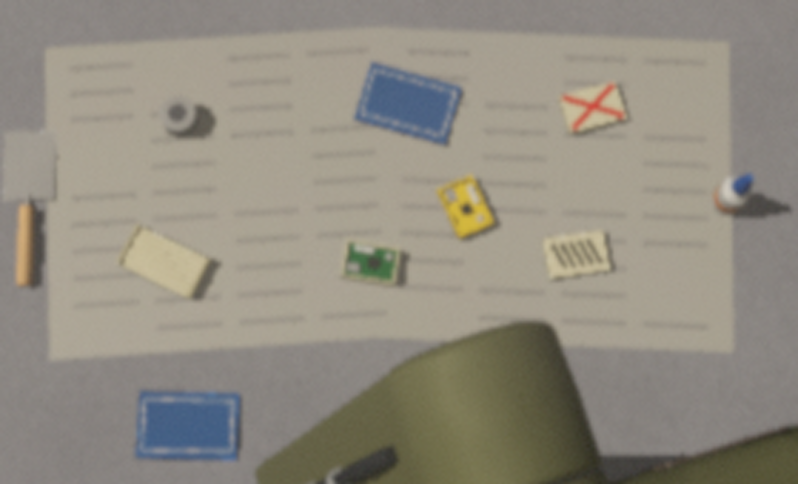

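View pics/scz.png

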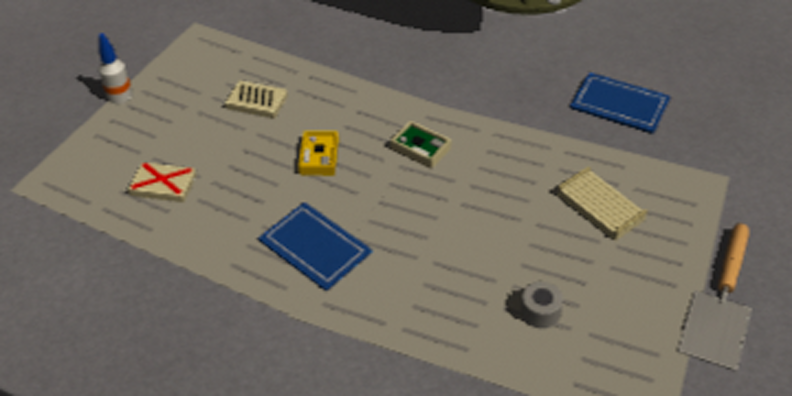

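The crops confirm the choices. Plate: the upper blue plate (scene 213,241), the farther one. Module: the green board in a cream box (scene 261,195), not the yellow one. Cover: the vented one (scene 186,174), not the one with the red cross (scene 143,212). Tray is at scene (342,222) and weight at scene (316,268). Next I measure.

```bash
cat >> h.py <<'E'
S=6
def feat(bgr,kind):
    f=bgr.astype(np.float32); b,g,r=f[...,0],f[...,1],f[...,2]
    if kind=="blue": return b-r
    if kind=="cream": return r+g+0*b
    if kind=="grey": return -(r-b)   # neutral vs beige
def contour(c,u,v,r,kind,thr=None):
    im=np.ascontiguousarray(c["frame"][v-r:v+r,u-r:u+r,::-1])
    F=cv2.resize(feat(im,kind),None,fx=S,fy=S,interpolation=cv2.INTER_CUBIC)
    if thr is None:
        hi=np.percentile(F,97.5); lo=np.median(F[:S*4]); thr=(hi+lo)/2
    m=(F>thr).astype(np.uint8)
    m=cv2.morphologyEx(m,cv2.MORPH_CLOSE,np.ones((3*S,3*S)))if kind!="grey" else m
    cs,_=cv2.findContours(m,cv2.RETR_EXTERNAL,cv2.CHAIN_APPROX_NONE)
    k=max(cs,key=cv2.contourArea)[:,0,:]
    return (k+0.5)/S-0.5+[u-r,v-r],thr
def rect(c,u,v,r,kind,h2,L,W,thr=None):
    k,thr=contour(c,u,v,r,kind,thr); k=cv2.convexHull(k.astype(np.float32))[:,0] 
    k=np.concatenate([np.linspace(a,b,max(2,int(np.hypot(*(b-a))*S)),endpoint=False) for a,b in zip(k,np.roll(k,-1,0))])
    X=ray(c,k,h2)[:,:2]
    (cx,cy),(w,hh),a=cv2.minAreaRect(X.astype(np.float32)); a=np.radians(a)
    if w<hh: a+=np.pi/2
    ctr=np.array([cx,cy])
    for _ in range(8):
        e=np.array([np.cos(a),np.sin(a)]); n=np.array([-e[1],e[0]])
        p=(X-ctr)@e; q=(X-ctr)@n; sl=[];off=[]
        for sg in(1,-1):
            m=(abs(p)<.33*L)&(q*sg>W*.3); A=np.polyfit(p[m],q[m],1); sl.append(A[0]); off.append(A[1])
        en=[p[(abs(q)<.25*W)&(p*sg>0.3*L)].mean() for sg in(1,-1)]
        a+=np.mean(sl); ctr=ctr+n*np.mean(off)+e*np.mean(en)
    a=(a+np.pi/2)%np.pi-np.pi/2
    return ctr,np.degrees(a),en[0]-en[1],off[0]-off[1],np.degrees(np.array(sl)),thr
E
cat > m.py <<'E'
from h import *
J=dict(plate=("blue",3,120,80,(263,146),(213,241)),tray=("cream",7,100,54,(179,203),(342,222)),mod=("cream",9,66,46,(251,202),(261,195)),cov=("cream",7,74,50,(323,199),(186,174)))
for k,(kd,h2,L,W,a,b) in J.items():
    for n,(u,v) in(("top",a),("scene",b)):
        c=load(n); r=rect(c,u,v,30 if k in("plate","tray") else 18,kd,h2,L,W)
        print(k,n,np.round(r[0],1),"ang %.2f L %.1f W %.1f"%r[1:4],np.round(r[4],2),round(float(r[5])))
for n in("top","scene"):
    print(n,"cam",np.round(-load(n)["R"].T@load(n)["t"]))
E
python3 m.py
```

```text
plate top [656.4 -29.9] ang 73.60 L 118.2 W 77.7 [-0.09  0.09] 23
plate scene [655.  -30.4] ang 73.06 L 123.4 W 81.4 [ 0.19 -0.19] 26
tray top [454.  270.8] ang 62.69 L 88.4 W 52.8 [ 0.23 -0.23] 358
tray scene [443.7 270.2] ang 63.10 L 114.6 W 60.5 [ 0.75 -0.75] 270
mod top [465.   35.2] ang -68.55 L 76.6 W 33.8 [ 1.76 -1.76] 334
mod scene [439.9  18.4] ang 76.55 L 75.6 W 50.5 [ 3.17 -3.17] 281
cov top [ 461.  -232.1] ang -82.04 L 74.1 W 50.2 [ 0.09 -0.09] 354
cov scene [ 451.2 -236.9] ang -82.54 L 76.2 W 51.0 [-0.28  0.28] 310
top cam [ 121.   12. 1547.]
scene cam [1304.  420.  938.]
```

```bash
python3 - <<'E'
from h import *
J=dict(tray=((179,203),(342,222)),mod=((251,202),(261,195)),cov=((323,199),(186,174)))
rows=[]
for i,n in enumerate(("top","scene")):
    c=load(n); row=[]
    for k,v in J.items():
        u,w=v[i]; 
        f=c["frame"][w-18:w+18,u-18:u+18].astype(float)
        g=np.clip((f[...,0]-f[...,2])*3,0,255).astype(np.uint8)
        row.append(np.vstack([cv2.resize(f[...,::-1].astype(np.uint8),(260,260)),cv2.resize(cv2.cvtColor(g,8),(260,260))]))
    cv2.imwrite(f"pics/m{n}.png",np.hstack(row))
for n,p in(("top",[(179,203),(230,170),(332,192)]),("scene",[(342,222),(270,230),(330,224),(338,230),(346,232)])):
    for u,v in p: print(n,u,v,load(n)["frame"][v-1:v+2,u-1:u+2].mean((0,1)).round())
E
```

```text
top 179 203 [194. 183. 150.]
top 230 170 [169. 162. 146.]
top 332 192 [153. 146. 126.]
scene 342 222 [172. 157. 110.]
scene 270 230 [135. 128. 109.]
scene 330 224 [71. 67. 54.]
scene 338 230 [74. 69. 55.]
scene 346 232 [161. 147. 104.]
```

View pics/mtop.png

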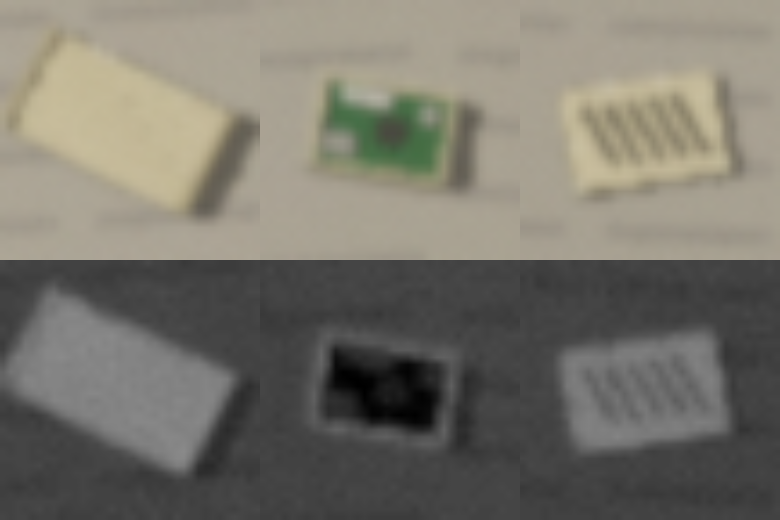

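View pics/mscene.png

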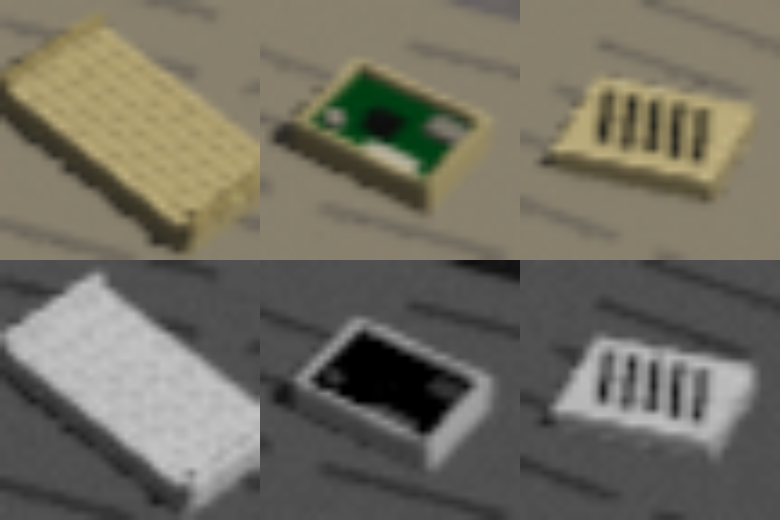

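```bash
python3 - <<'E'
import re
s=open('h.py').read()
s=s.replace('return r+g+0*b','return (np.maximum(r,g)-b)/(r+g+b+20)*1000')
s=s.replace('hi=np.percentile(F,97.5); lo=np.median(F[:S*4]); thr=(hi+lo)/2','hi=np.percentile(F,90 if kind=="cream" else 97.5); lo=np.median(F[:S*4]); thr=lo+(hi-lo)*(.45 if kind=="cream" else .5)')
s=s.replace('im=np.ascontiguousarray(c["frame"][v-r:v+r,u-r:u+r,::-1])','im=cv2.GaussianBlur(np.ascontiguousarray(c["frame"][v-r:v+r,u-r:u+r,::-1]),(3,3),0.6)')
s+='''
def expect(c,ctr,a,h2,L,W):
    o=-c["R"].T@c["t"]; sh=(o[:2]-ctr)/(o[2]-h2)*2*h2; a=np.radians(a); e=np.array([np.cos(a),np.sin(a)]); n=np.array([-e[1],e[0]])
    return L+abs(sh@e),W+abs(sh@n)
'''
open('h.py','w').write(s)
m=open('m.py').read()
m=m.replace('round(float(r[5])))','round(float(r[5])),"exp",np.round(expect(c,r[0],r[1],h2,L,W),1)); k2,_=contour(c,u,v,30 if k in("plate","tray") else 18,kd); im=crop(c,u,v,25,8); cv2.polylines(im,[((k2-[u-25,v-25]+.5)*8).astype(np.int32)],True,(0,0,255)); cv2.imwrite(f"pics/c_{k}_{n}.png",im)')
m+='''
cv2.imwrite("pics/cont.png",cv2.resize(np.vstack([np.hstack([cv2.imread(f"pics/c_{k}_{n}.png") for k in J]) for n in("top","scene")]),(800,400)))
'''
open('m.py','w').write(m)
E
python3 m.py
```

```text
plate top [656.3 -30. ] ang 73.59 L 116.7 W 76.8 [ 0.01 -0.01] 23 exp [120.4  82. ]
plate scene [655.1 -30.3] ang 73.07 L 123.1 W 81.5 [ 0.18 -0.18] 26 exp [124.   83.1]
tray top [453.8 271. ] ang 63.43 L 109.6 W 58.5 [-0.28  0.28] 60 exp [103.5  55.7]
tray scene [449.2 269.8] ang 64.13 L 118.6 W 76.0 [-0.2  0.2] 72 exp [107.6  64.6]
mod top [449.7  17.3] ang 80.79 L 72.0 W 50.4 [ 0.08 -0.08] 59 exp [66.7 49.8]
mod scene [447.1  18.3] ang 79.39 L 77.9 W 60.3 [ 0.42 -0.42] 94 exp [76.7 60.9]
cov top [ 458.8 -234. ] ang -81.98 L 81.2 W 55.0 [ 0.97 -0.97] 60 exp [76.6 52.7]
cov scene [ 456.5 -233.7] ang -82.68 L 82.8 W 63.2 [ 0.58 -0.58] 93 exp [82.1 63.9]
top cam [ 121.   12. 1547.]
scene cam [1304.  420.  938.]
```

View pics/cont.png

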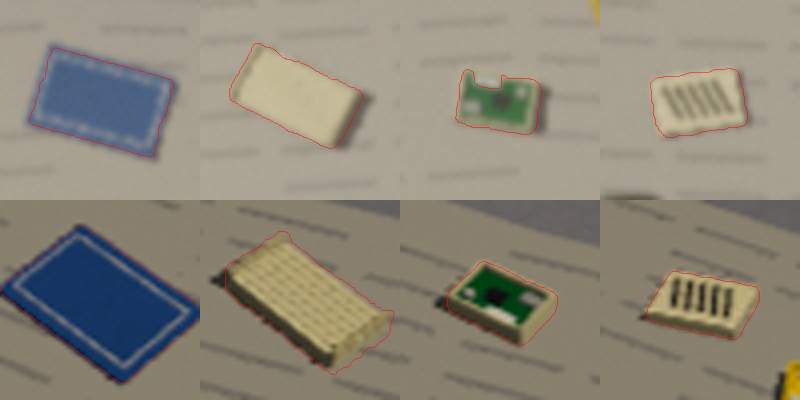

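```bash
python3 - <<'E'
from h import *
c=load("scene")
for th in(85,95,105):
    r=rect(c,342,222,30,"cream",7,100,54,th); print(th,np.round(r[0],1),np.round(r[1:4],2))
c=load("top")
for th in(65,70,75):
    r=rect(c,179,203,30,"cream",7,100,54,th); print(th,np.round(r[0],1),np.round(r[1:4],2))
# weight by colour neutrality: print crops
im=np.hstack([crop(load("top"),183,151,16,24),crop(load("scene"),316,268,16,24)]);cv2.imwrite("pics/wt.png",im)
E
```

```text
85 [448.7 269.9] [ 63.72 114.23  70.  ]
95 [448.6 269.8] [ 63.78 112.33  67.79]
105 [448.5 269.7] [ 63.74 110.85  65.73]
65 [453.8 271. ] [ 63.36 107.26  56.12]
70 [454.  270.8] [ 63.42 105.37  53.76]
75 [454.2 270.8] [ 63.61 103.37  50.76]
```

View pics/wt.png

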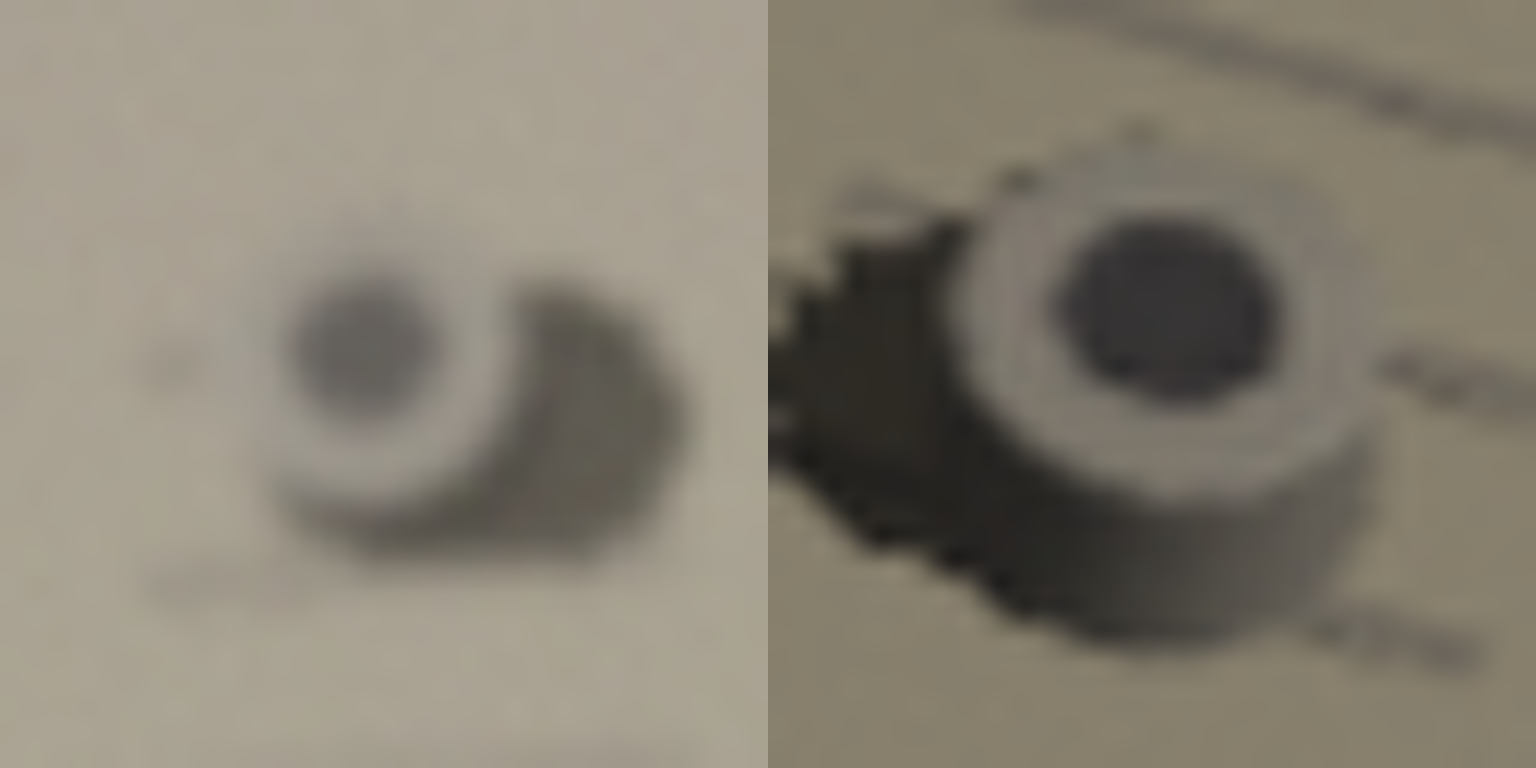

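```bash
cat > g.py <<'E'
import sys,numpy as np
from scipy.spatial.transform import Rotation as Ro
from cell import monitor
s=monitor.read_state(); x,y,z,yaw=map(float,sys.argv[1:5])
R=Ro.from_euler("xyz",s["eef_rot"]).as_matrix()
d=R.T@(np.array([x,y,z])-s["eef_pos"])/200
cy=np.degrees(s["eef_rot"][2]); t=-((yaw-cy+180)%360-180)/180
print("pos",s["eef_pos"].round(1),"yaw %.2f"%cy,"gap %.1f"%s["finger_gap"],"F",s["wrist_force"].round(1),"t %.1f"%s["clock"])
print("tx %.4f ty %.4f tz %.4f turn %.4f"%(*d,t), "tilt",np.degrees(np.arccos(-R[2,1])).round(2))
E
python3 - <<'E'
from h import *
print(ray(load("top"),(181.75,149.1),30),ray(load("scene"),(316.3,264.4),30))
E
python3 g.py 451.3 270.3 110 -116.4
```

```text
[[637.4475819  256.64995403  30.        ]] [[635.33965542 255.32893352  30.        ]]
pos [ 201.3 -511.6  205. ] yaw -158.52 gap 94.2 F [0.5 0.4 0.5] t 0.1
tx -2.5945 ty 0.4782 tz -3.1799 turn -0.2340 tilt 0.06
```

```bash
python3 -m creep '[{"tx":-0.8,"ty":0,"tz":-1,"turn":-0.1},{"tx":-0.8,"ty":0,"tz":-1,"turn":-0.1},{"tx":-0.8,"ty":0,"tz":-1,"turn":-0.1},{"tx":-0.8,"ty":0,"tz":-1,"turn":-0.1},{"tx":-0.8,"ty":0,"tz":-1,"turn":-0.1},{"tx":-0.8,"ty":0,"tz":-1,"turn":-0.1}]'; python3 g.py 451.3 270.3 110 -116.4
```

```text
pos [ 201.3 -511.6  205. ] yaw -158.52 gap 94.2 F [0.5 0.4 0.5] t 0.1
tx -2.5945 ty 0.4782 tz -3.1799 turn -0.2340 tilt 0.06$[0]: bad value
```

```bash
python3 -m creep '[{"tx":-0.8,"ty":0,"tz":-1,"turn":-0.1,"fingers":94},{"tx":-0.8,"ty":0,"tz":-1,"turn":-0.1,"fingers":94},{"tx":-0.8,"ty":0,"tz":-1,"turn":-0.1,"fingers":94},{"tx":-0.8,"ty":0,"tz":-1,"turn":-0.1,"fingers":94},{"tx":-0.8,"ty":0,"tz":-1,"turn":-0.1,"fingers":94},{"tx":-0.8,"ty":0,"tz":-1,"turn":-0.1,"fingers":94}]'; python3 g.py 451.3 270.3 110 -116.4
```

```text
clock: 0.7
eef_pos: [277.6, -263.4, 205.2]
eef_rot: [-1.572, 0.001, -2.449]
wrist_force: [-0.4, -0.8, -0.2]
finger_gap: 93.8
pos [ 277.6 -263.4  205.2] yaw -140.34 gap 93.8 F [-0.4 -0.8 -0.2] t 0.7
tx -2.3714 ty 0.4795 tz -1.4997 turn -0.1330 tilt 0.07
```

```bash
python3 -m creep '[{"tx":-1,"ty":0,"tz":-0.63,"turn":-0.07,"fingers":94},{"tx":-1,"ty":0,"tz":-0.63,"turn":-0.07,"fingers":94},{"tx":-1,"ty":0,"tz":-0.63,"turn":-0.07,"fingers":94},{"tx":-1,"ty":0,"tz":-0.63,"turn":-0.07,"fingers":94},{"tx":-1,"ty":0,"tz":-0.63,"turn":-0.07,"fingers":94},{"tx":-1,"ty":0,"tz":-0.63,"turn":-0.07,"fingers":94}]' >/dev/null; python3 g.py 451.3 270.3 110 -116.4
```

```text
pos [352.  -35.7 205.5] yaw -127.43 gap 93.9 F [ 0.6 -1.4  1.4] t 1.3
tx -1.5161 ty 0.4801 tz -0.5354 turn -0.0613 tilt 0.09
```

```bash
python3 -m creep '[{"tx":-1,"ty":0,"tz":-0.4,"turn":-0.06,"fingers":94},{"tx":-1,"ty":0,"tz":-0.4,"turn":-0.06,"fingers":94},{"tx":-1,"ty":0,"tz":-0.4,"turn":-0.06,"fingers":94},{"tx":-1,"ty":0,"tz":-0.4,"turn":-0.06,"fingers":94},{"tx":-1,"ty":0,"tz":-0.4,"turn":-0.06,"fingers":94},{"tx":-1,"ty":0,"tz":-0.4,"turn":-0.06,"fingers":94}]' >/dev/null; python3 g.py 451.3 270.3 110 -116.4
```

```text
pos [410.6 172.5 205.2] yaw -116.51 gap 93.5 F [ 0.4 -1.7 -0.9] t 1.9
tx -0.5280 ty 0.4764 tz -0.0352 turn -0.0006 tilt 0.09
```

```bash
python3 -m creep '[{"tx":-0.528,"ty":0.4,"tz":-0.035,"turn":0,"fingers":94},{"tx":-0.528,"ty":0.4,"tz":-0.035,"turn":0,"fingers":94},{"tx":-0.528,"ty":0.4,"tz":-0.035,"turn":0,"fingers":94},{"tx":-0.528,"ty":0.7,"tz":-0.035,"turn":0,"fingers":94},{"tx":-0.528,"ty":0.7,"tz":-0.035,"turn":0,"fingers":94},{"tx":-0.528,"ty":0.7,"tz":-0.035,"turn":0,"fingers":94},{"tx":-0.528,"ty":0.7,"tz":-0.035,"turn":0,"fingers":94}]' >/dev/null; python3 g.py 451.3 270.3 5 -116.4
python3 - <<'E'
from h import *
from cell import optics
c=optics.camera("scene"); np.savez("scene1.npz",**c); cv2.imwrite("pics/s1.png",crop(c,345,200,60,6))
E
```

```text
pos [452.4 269.7  67.3] yaw -116.58 gap 94.0 F [ 0.4 -0.9 -0.1] t 2.6
tx 0.0003 ty 0.3115 tz -0.0062 turn -0.0010 tilt 0.13
```

View pics/s1.png

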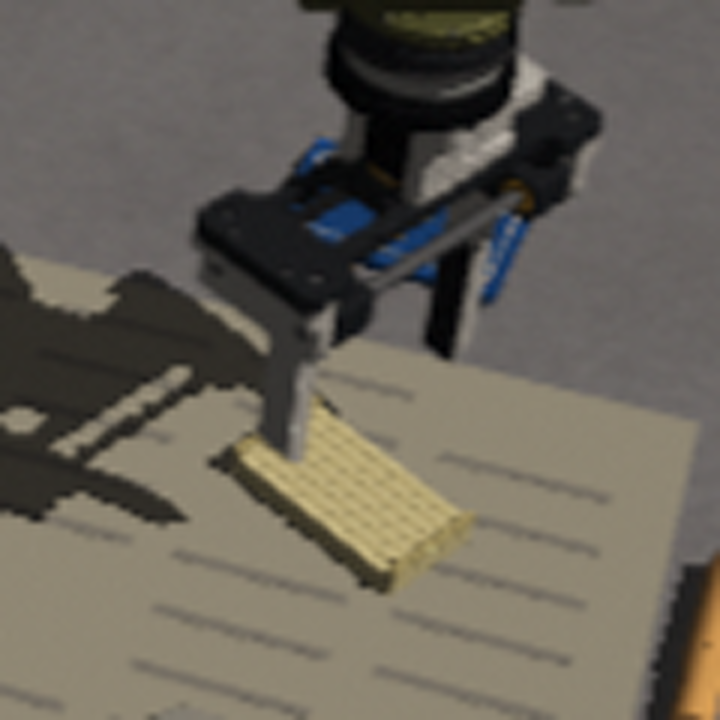

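The near finger is at crop (290,455), in front of the tray, and the fingers straddle its middle as planned. I lower and close.

```bash
python3 -m creep '[{"tx":0,"ty":0.15,"tz":-0.006,"turn":0,"fingers":94},{"tx":0,"ty":0.25,"tz":-0.006,"turn":0,"fingers":94},{"tx":0,"ty":0.31,"tz":-0.006,"turn":0,"fingers":94},{"tx":0,"ty":0.31,"tz":-0.006,"turn":0,"fingers":94},{"tx":0,"ty":0.31,"tz":-0.006,"turn":0,"fingers":94}]' >/dev/null; python3 g.py 451.3 270.3 5 -116.4
python3 -m creep '[{"tx":0,"ty":0,"tz":0,"turn":0,"fingers":40},{"tx":0,"ty":0,"tz":0,"turn":0,"fingers":40},{"tx":0,"ty":0,"tz":0,"turn":0,"fingers":40},{"tx":0,"ty":0,"tz":0,"turn":0,"fingers":40},{"tx":0,"ty":0,"tz":0,"turn":0,"fingers":40},{"tx":0,"ty":0,"tz":0,"turn":0,"fingers":40},{"tx":0,"ty":0,"tz":0,"turn":0,"fingers":40},{"tx":0,"ty":0,"tz":0,"turn":0,"fingers":40}]' 20
```

```text
pos [452.3 270.9   6.9] yaw -116.57 gap 94.1 F [ 1.2 -0.3  0.1] t 3.1
tx 0.0048 ty 0.0096 tz -0.0030 turn -0.0010 tilt 0.27
clock: 3.95
eef_pos: [452.3, 270.9, 7.0]
eef_rot: [-1.569, 0.004, -2.035]
wrist_force: [0.0, 0.0, 0.9]
finger_gap: 53.7
```

```bash
python3 -m creep '[{"tx":0,"ty":-0.1,"tz":0,"turn":0,"fingers":40},{"tx":0,"ty":-0.3,"tz":0,"turn":0,"fingers":40},{"tx":0,"ty":-0.5,"tz":0,"turn":0,"fingers":40},{"tx":0,"ty":-0.5,"tz":0,"turn":0,"fingers":40},{"tx":0,"ty":-0.5,"tz":0,"turn":0,"fingers":40}]' 30; python3 g.py 656 -29.3 100 -106.7
```

```text
clock: 4.45
eef_pos: [452.0, 270.6, 107.2]
eef_rot: [-1.569, 0.005, -2.035]
wrist_force: [-0.7, 0.3, -1.1]
finger_gap: 53.6
pos [452.  270.6 107.2] yaw -116.57 gap 53.6 F [-0.7  0.3 -1.1] t 4.5
tx 0.8851 ty 0.0345 tz 1.5828 turn -0.0549 tilt 0.33
```

```bash
python3 -m creep '[{"tx":0.11,"ty":0,"tz":0.2,"turn":-0.01,"fingers":40},{"tx":0.22,"ty":0,"tz":0.4,"turn":-0.02,"fingers":40},{"tx":0.33,"ty":0,"tz":0.6,"turn":-0.03,"fingers":40},{"tx":0.44,"ty":0,"tz":0.8,"turn":-0.04,"fingers":40},{"tx":0.55,"ty":0,"tz":1,"turn":-0.055,"fingers":40},{"tx":0.75,"ty":0,"tz":1,"turn":-0.055,"fingers":40},{"tx":0.88,"ty":0,"tz":1,"turn":-0.055,"fingers":40},{"tx":0.88,"ty":0,"tz":1,"turn":-0.055,"fingers":40}]' >/dev/null; python3 g.py 656 -29.3 100 -106.7
```

```text
pos [550.5  21.3 104.6] yaw -106.84 gap 53.9 F [ 0.5  0.9 -0. ] t 5.2
tx 0.0894 ty 0.0225 tz 0.5783 turn -0.0008 tilt 0.21
```

```bash
python3 -m creep '[{"tx":0.05,"ty":0,"tz":0.2,"turn":0,"fingers":40},{"tx":0.09,"ty":0.1,"tz":0.4,"turn":0,"fingers":40},{"tx":0.09,"ty":0.2,"tz":0.578,"turn":0,"fingers":40},{"tx":0.09,"ty":0.3,"tz":0.578,"turn":0,"fingers":40},{"tx":0.09,"ty":0.3,"tz":0.578,"turn":0,"fingers":40},{"tx":0.09,"ty":0.3,"tz":0.578,"turn":0,"fingers":40}]' >/dev/null; python3 g.py 656 -29.3 13 -106.7
python3 - <<'E'
from h import *
from cell import optics
a=[]
for n,u,v in(("scene",213,225),("top",263,150)):
    c=optics.camera(n); np.savez(n+"2.npz",**c); a.append(crop(c,u,v,40,10)[:600])
cv2.imwrite("pics/s2.png",cv2.resize(np.hstack(a),(800,300)))
E
```

```text
pos [655.4 -28.4  43.8] yaw -106.81 gap 53.1 F [ 0.5 -0.1 -0.7] t 5.8
tx 0.0038 ty 0.1540 tz 0.0046 turn -0.0006 tilt 0.24
```

View pics/s2.png

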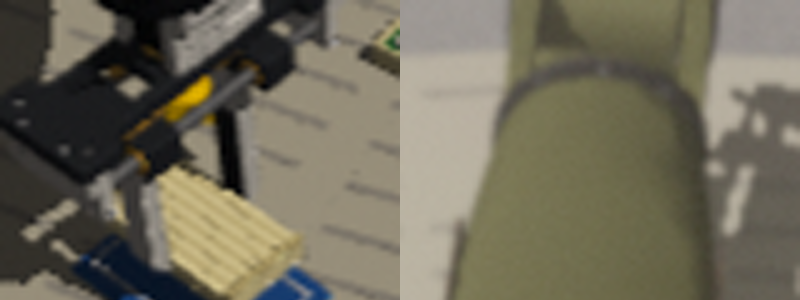

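The scene crop shows the held tray hanging over the blue plate, with the plate's edges visible around it. The arm hides it in the top view. I lower it now.

```bash
python3 -m creep '[{"tx":0.004,"ty":0.07,"tz":0.005,"turn":0,"fingers":40},{"tx":0.004,"ty":0.12,"tz":0.005,"turn":0,"fingers":40},{"tx":0.004,"ty":0.145,"tz":0.005,"turn":0,"fingers":40},{"tx":0.004,"ty":0.151,"tz":0.005,"turn":0,"fingers":40},{"tx":0.004,"ty":0.151,"tz":0.005,"turn":0,"fingers":40},{"tx":0.004,"ty":0.151,"tz":0.005,"turn":0,"fingers":40}]'; python3 g.py 656 -29.3 13 -106.7
```

```text
clock: 6.55
eef_pos: [657.1, -29.6, 15.8]
eef_rot: [-1.57, 0.004, -1.864]
wrist_force: [0.4, 0.4, -1.2]
finger_gap: 53.4
pos [657.1 -29.6  15.8] yaw -106.81 gap 53.4 F [ 0.4  0.4 -1.2] t 6.5
tx -0.0000 ty 0.0138 tz -0.0057 turn -0.0006 tilt 0.24
```

```bash
python3 -m creep '[{"tx":0,"ty":0.01,"tz":-0.003,"turn":0,"fingers":40},{"tx":0,"ty":0.016,"tz":-0.006,"turn":0,"fingers":40},{"tx":0,"ty":0.02,"tz":-0.006,"turn":0,"fingers":40},{"tx":0,"ty":0.02,"tz":-0.006,"turn":0,"fingers":40}]'; python3 g.py 656 -29.3 13 -106.7
```

```text
clock: 6.95
eef_pos: [656.2, -29.3, 13.0]
eef_rot: [-1.569, 0.004, -1.864]
wrist_force: [-4.4, -0.2, 9.8]
finger_gap: 53.7
pos [656.2 -29.3  13. ] yaw -106.81 gap 53.7 F [-4.4 -0.2  9.8] t 7.0
tx 0.0002 ty -0.0001 tz -0.0011 turn -0.0006 tilt 0.26
```

```bash
python3 -m creep '[{"tx":0,"ty":0,"tz":0,"turn":0,"fingers":94},{"tx":0,"ty":0,"tz":0,"turn":0,"fingers":94},{"tx":0,"ty":0,"tz":0,"turn":0,"fingers":94},{"tx":0,"ty":-0.1,"tz":0,"turn":0,"fingers":94},{"tx":0,"ty":-0.3,"tz":0,"turn":0,"fingers":94},{"tx":0,"ty":-0.5,"tz":0,"turn":0,"fingers":94},{"tx":0,"ty":-0.5,"tz":0,"turn":0,"fingers":94}]' >/dev/null; python3 g.py 448.4 17.8 105 -100
```

```text
pos [658.2 -29.9 119. ] yaw -106.80 gap 93.7 F [-0.  -0.9 -0.5] t 7.7
tx 0.0755 ty 0.0580 tz -1.0739 turn -0.0378 tilt 0.7
```

```bash
python3 -m creep '[{"tx":0.07,"ty":0,"tz":-0.25,"turn":-0.037,"fingers":94},{"tx":0.075,"ty":0,"tz":-0.5,"turn":-0.037,"fingers":94},{"tx":0.075,"ty":0.05,"tz":-0.75,"turn":-0.037,"fingers":94},{"tx":0.075,"ty":0.05,"tz":-1,"turn":-0.037,"fingers":94},{"tx":0.075,"ty":0.05,"tz":-1,"turn":-0.037,"fingers":94},{"tx":0.075,"ty":0.05,"tz":-1,"turn":-0.037,"fingers":94}]' >/dev/null; python3 g.py 448.4 17.8 105 -100
cat > look.py <<'E'
import sys
from h import *
from cell import optics
i=sys.argv[1]; a=[]
for n,u,v in(("scene",213,235),("top",263,146)):
    c=optics.camera(n); np.savez(f"{n}{i}.npz",**c); a.append(crop(c,u,v,32,12))
cv2.imwrite(f"pics/l{i}.png",cv2.resize(np.hstack(a),(800,400)))
E
python3 look.py 3
```

```text
pos [462.4  13.8 107. ] yaw -100.11 gap 93.7 F [ 1.1 -0.1  1. ] t 8.2
tx -0.0071 ty 0.0091 tz -0.0725 turn -0.0006 tilt 0.75
```

View pics/l3.png

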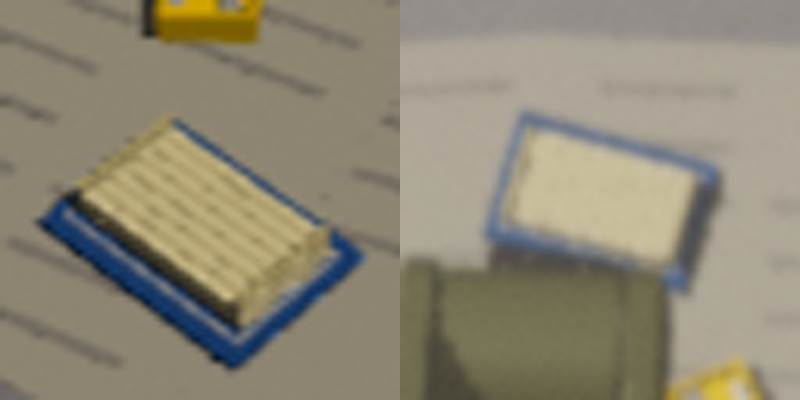

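```bash
cat > tr.py <<'E'
import sys
from h import *
import h
i=sys.argv[1]
for n,(u,v) in(("top",(263,146)),("scene",(213,241))):
    pl,_=contour(load(n),u,v,30,"blue"); p0=rect(load(n),u,v,30,"blue",3,120,80)
    c=load(n,i)
    def f(bgr,kind,_o=h.feat):
        F=-_o(bgr,"blue"); m=np.zeros(F.shape,np.uint8)
        hull=cv2.convexHull((pl-[u-30,v-30]).astype(np.float32)).astype(np.int32); cv2.fillPoly(m,[hull],1)
        F[m==0]=-60; return F
    o=h.feat; h.feat=f
    for th in(-15,-5,5):
        r=rect(c,u,v,30,"grey",13,100,54,th); d=r[0]-p0[0]; a=np.radians(p0[1]); e=np.array([np.cos(a),np.sin(a)]); nn=np.array([-e[1],e[0]])
        print(n,th,r[0].round(1),"ang %.2f (plate %.2f) L %.1f W %.1f"%(r[1],p0[1],r[2],r[3]),"off along %.1f across %.1f"%(d@e,d@nn),"exp",np.round(expect(c,r[0],r[1],7,100,54),1))
    h.feat=o
E
python3 tr.py 3
```

```text
top -15 [654.6 -28.5] ang 71.09 (plate 73.59) L 122.5 W 79.5 off along 0.9 across 2.1 exp [101.2  58.7]
top -5 [651.6 -28.3] ang 70.67 (plate 73.59) L 120.7 W 71.2 off along 0.2 across 5.0 exp [101.2  58.7]
top 5 [652.3 -27.4] ang 68.79 (plate 73.59) L 107.7 W 68.1 off along 1.4 across 4.6 exp [101.4  58.6]
scene -15 [650.9 -30.1] ang 73.61 (plate 73.07) L 117.1 W 67.4 off along -1.0 across 4.0 exp [109.3  61.5]
scene -5 [650.7 -30.2] ang 73.73 (plate 73.07) L 116.0 W 66.0 off along -1.2 across 4.2 exp [109.3  61.5]
scene 5 [650.6 -30.5] ang 74.02 (plate 73.07) L 115.3 W 64.3 off along -1.5 across 4.2 exp [109.2  61.6]
```

```bash
python3 - <<'E'
from h import *
c=load("scene",3); cv2.imwrite("pics/z3s.png",cv2.resize(np.ascontiguousarray(c["frame"][212:262,185:241,::-1]),None,fx=14,fy=12,interpolation=cv2.INTER_CUBIC)) if 0 else cv2.imwrite("pics/z3s.png",cv2.resize(np.ascontiguousarray(c["frame"][212:262,185:241,::-1]),None,fx=12,fy=12,interpolation=cv2.INTER_CUBIC))
E
```

```text
(no output)
```

View pics/z3s.png

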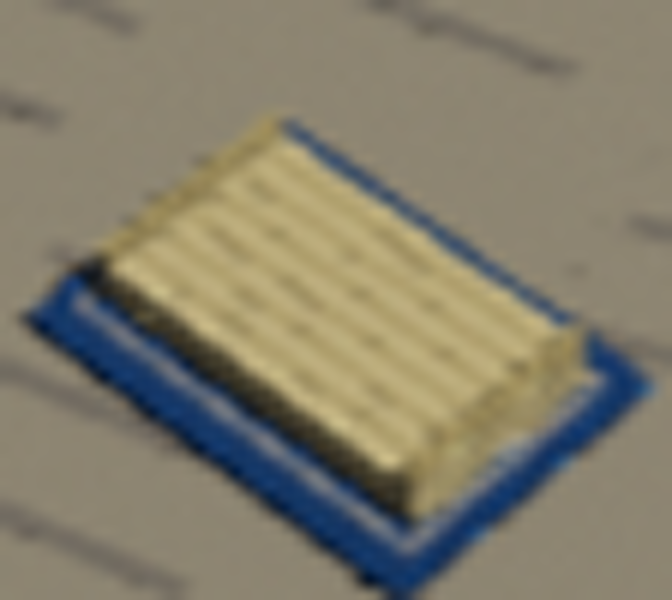

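```bash
python3 - <<'E'
from h import *
c=load("scene",3); p0=rect(load("scene"),213,241,30,"blue",3,120,80); a=np.radians(p0[1]); e=np.array([np.cos(a),np.sin(a)]); n=np.array([-e[1],e[0]])
for nm,x,y,z in (("bf",412,525,6),("br",592,378,6),("rt right",585,322,24),("rt front",418,428,24),("far rail top",280,115,24),("left rail top",98,258,24),("left slab top",110,270,20),("platefront",404,598,0),("plate right",652,388,6),("plate left",25,318,6),("plate far",285,120,6),("frame front",405,548,6),("frame left",75,297,6),("frame right",603,374,6)):
    X=ray(c,((x+.5)/12-.5+185,(y+.5)/12-.5+212),z)[0,:2]-p0[0]; print(nm,"along %.1f across %.1f"%(X@e,X@n))
E
```

```text
bf along 49.1 across -25.4
br along 50.1 across 30.1
rt right along 48.9 across 30.6
rt front along 42.2 across -14.8
far rail top along -47.0 across 29.1
left rail top along -46.7 across -27.6
left slab top along -44.9 across -26.2
platefront along 58.2 across -37.6
plate right along 62.2 across 36.8
plate left along -59.1 across -41.5
plate far along -58.1 across 39.0
frame front along 52.4 across -30.8
frame left along -55.1 across -29.9
frame right along 51.2 across 32.6
```

The tray lies on the plate inside the white frame, roughly 1 mm off by the hand-picked corners, and those are noisy. I'll move the arm aside for a clear view from both cameras before adding anything.

```bash
python3 -m creep '[{"tx":0.25,"ty":-0.1,"tz":0,"turn":0,"fingers":94},{"tx":0.5,"ty":-0.1,"tz":0,"turn":0,"fingers":94},{"tx":0.75,"ty":-0.1,"tz":0,"turn":0,"fingers":94},{"tx":1,"ty":-0.1,"tz":0,"turn":0,"fingers":94},{"tx":1,"ty":-0.1,"tz":0,"turn":0,"fingers":94}]'; python3 look.py 4
python3 - <<'E'
from h import *
c=load("top",4); cv2.imwrite("pics/z4t.png",cv2.resize(np.ascontiguousarray(c["frame"][122:172,235:291,::-1]),None,fx=12,fy=12,interpolation=cv2.INTER_CUBIC))
E
```

```text
clock: 8.85
eef_pos: [428.0, -188.5, 126.0]
eef_rot: [-1.558, 0.004, -1.753]
wrist_force: [0.4, 0.6, -0.5]
finger_gap: 93.9
```

View pics/z4t.png

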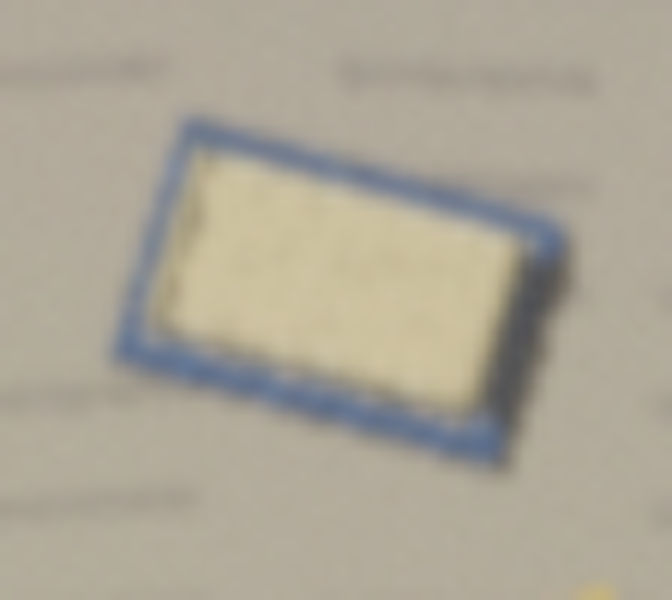

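```bash
python3 - <<'E'
from h import *
c=load("top",4); p0=rect(load("top"),263,146,30,"blue",3,120,80); a=np.radians(p0[1]); e=np.array([np.cos(a),np.sin(a)]); n=np.array([-e[1],e[0]])
P=lambda q:((np.array(q)+.5)/12-.5+[235,122])
for nm,q,z in (("plate tl",(188,118),6),("plate tr",(568,226),6),("plate br",(502,468),0),("plate bl",(116,358),0),("tl",(204,150),24),("tr",(524,240),24),("br top?",(480,408),22),("bl",(155,332),22),("near bottom mid",(330,385),6),("near top mid",(330,368),20)):
    X=ray(c,P(q),z)[0,:2]-p0[0]; print(nm,"along %.1f across %.1f"%(X@e,X@n))
# automatic: bright cream top-face via r-b, fit in plate frame
f=cv2.resize(c["frame"][122:172,235:291].astype(np.float32),None,fx=6,fy=6,interpolation=cv2.INTER_CUBIC)
# profiles of r-b along lines through centre in plate frame at z=20
def prof(z,along,off,lo,hi):
    s=np.arange(lo,hi,2.); o=p0[0]
    X=np.array([o+(s_*e+off*n if along else off*e+s_*n) for s_ in s]); X=np.c_[X,np.full(len(X),z)]
    C=X@c["R"].T+c["t"]; u=C[:,0]/C[:,2]*c["fx"]+c["cx"]; v=C[:,1]/C[:,2]*c["fy"]+c["cy"]
    im=c["frame"].astype(np.float32); g=cv2.remap(im[...,0]-im[...,2],u.astype(np.float32)[None],v.astype(np.float32)[None],cv2.INTER_CUBIC)[0]
    return s,g
for al,L in((True,64),(False,46)):
    for z in(6,20):
        s=None; G=0
        for off in np.linspace(-15,15,7): s,g=prof(z,al,off,-L,L); G=G+g/7
        print("along" if al else "across","z",z); print(" ".join(f"{int(a)}:{int(b)}" for a,b in zip(s,G) if abs(a)>L-28))
E
```

```text
plate tl along 59.2 across -39.6
plate tr along -59.6 across -38.2
plate br along -60.4 across 38.3
plate bl along 59.5 across 37.0
tl along 49.8 across -24.7
tr along -48.8 across -23.8
br top? along -50.0 across 29.2
bl along 48.3 across 33.1
near bottom mid along -4.6 across 29.4
near top mid along -4.2 across 28.9
along z 6
-64:20 -62:16 -60:10 -58:2 -56:-1 -54:-2 -52:2 -50:12 -48:26 -46:38 -44:43 -42:44 -40:45 -38:45 38:44 40:44 42:44 44:44 46:44 48:42 50:40 52:34 54:18 56:-1 58:-14 60:-11 62:1
along z 20
-64:19 -62:15 -60:7 -58:0 -56:-2 -54:-2 -52:4 -50:16 -48:30 -46:41 -44:44 -42:44 -40:45 -38:45 38:44 40:44 42:44 44:44 46:43 48:41 50:36 52:23 54:2 56:-13 58:-14 60:-1 62:12
across z 6
-46:21 -44:17 -42:9 -40:-5 -38:-21 -36:-27 -34:-16 -32:2 -30:21 -28:33 -26:40 -24:43 -22:44 -20:45 20:42 22:40 24:35 26:25 28:12 30:-4 32:-21 34:-36 36:-39 38:-29 40:-10 42:7 44:18
across z 20
-46:22 -44:22 -42:22 -40:20 -38:15 -36:3 -34:-13 -32:-25 -30:-24 -28:-8 -26:12 -24:28 -22:37 -20:42 20:44 22:44 24:43 26:40 28:37 30:28 32:15 34:0 36:-17 38:-33 40:-40 42:-32 44:-15
```

Both views show the tray 1 to 1.5 mm off the plate's centre, square to it and seated. That is fine, so it stays as it is. Next the module: I pinch it lengthwise first to find its centre in robot coordinates, then grip it across.

```bash
python3 g.py 448.4 17.8 80 -10
python3 -m creep '[{"tx":-0.25,"ty":0,"tz":0.05,"turn":-0.05,"fingers":94},{"tx":-0.5,"ty":0,"tz":0.05,"turn":-0.1,"fingers":94},{"tx":-0.75,"ty":0,"tz":0.05,"turn":-0.15,"fingers":94},{"tx":-1,"ty":0,"tz":0,"turn":-0.2,"fingers":94},{"tx":-1,"ty":0,"tz":0,"turn":-0.25,"fingers":94},{"tx":-1,"ty":0,"tz":-0.08,"turn":-0.3,"fingers":94},{"tx":-1,"ty":0,"tz":-0.08,"turn":-0.35,"fingers":94},{"tx":-1,"ty":0.1,"tz":-0.08,"turn":-0.4,"fingers":94},{"tx":-1,"ty":0.2,"tz":-0.08,"turn":-0.45,"fingers":94},{"tx":-1,"ty":0.25,"tz":-0.08,"turn":-0.5,"fingers":94},{"tx":-1,"ty":0.25,"tz":-0.08,"turn":-0.5,"fingers":94},{"tx":-1,"ty":0.25,"tz":-0.08,"turn":-0.5,"fingers":94}]'; python3 g.py 448.4 17.8 80 -10
```

```text
pos [ 428.5 -184.9  125.8] yaw -100.32 gap 94.2 F [-0.4  0.5 -0.1] t 8.9
tx -1.0140 ty 0.2328 tz -0.0866 turn -0.5018 tilt 0.76
clock: 10.15
eef_pos: [449.4, 16.0, 76.2]
eef_rot: [-1.566, -0.012, -0.178]
wrist_force: [-0.5, -0.6, 0.8]
finger_gap: 93.6
pos [449.4  16.   76.2] yaw -10.18 gap 93.6 F [-0.5 -0.6  0.8] t 10.2
tx -0.0061 ty -0.0190 tz 0.0081 turn -0.0010 tilt 0.73
```

```bash
python3 g.py 448.4 17.8 6 -10
python3 -m creep '[{"tx":-0.006,"ty":0.1,"tz":0.008,"turn":0,"fingers":94},{"tx":-0.008,"ty":0.2,"tz":0.008,"turn":0,"fingers":94},{"tx":-0.01,"ty":0.3,"tz":0.008,"turn":0,"fingers":94},{"tx":-0.01,"ty":0.35,"tz":0.008,"turn":0,"fingers":94},{"tx":-0.01,"ty":0.35,"tz":0.008,"turn":0,"fingers":94},{"tx":-0.01,"ty":0.35,"tz":0.008,"turn":0,"fingers":94},{"tx":-0.01,"ty":0.35,"tz":0.008,"turn":0,"fingers":94}]'; python3 g.py 448.4 17.8 6 -10
```

```text
pos [449.4  16.   76.2] yaw -10.18 gap 93.6 F [-0.5 -0.6  0.8] t 10.2
tx -0.0104 ty 0.3510 tz 0.0063 turn -0.0010 tilt 0.73
clock: 10.85
eef_pos: [449.2, 18.3, 7.1]
eef_rot: [-1.566, -0.013, -0.178]
wrist_force: [-0.6, 0.5, 0.5]
finger_gap: 94.2
pos [449.2  18.3   7.1] yaw -10.19 gap 94.2 F [-0.6  0.5  0.5] t 10.8
tx -0.0034 ty 0.0055 tz -0.0030 turn -0.0011 tilt 0.81
```

```bash
python3 -m creep '[{"tx":0,"ty":0,"tz":0,"turn":0,"fingers":55},{"tx":0,"ty":0,"tz":0,"turn":0,"fingers":55},{"tx":0,"ty":0,"tz":0,"turn":0,"fingers":55},{"tx":0,"ty":0,"tz":0,"turn":0,"fingers":55},{"tx":0,"ty":0,"tz":0,"turn":0,"fingers":55},{"tx":0,"ty":0,"tz":0,"turn":0,"fingers":55}]' 8; 
python3 -m creep '[{"tx":0,"ty":0,"tz":0,"turn":0,"fingers":94},{"tx":0,"ty":0,"tz":0,"turn":0,"fingers":94},{"tx":0,"ty":0,"tz":0,"turn":0,"fingers":94},{"tx":0,"ty":-0.1,"tz":0,"turn":0,"fingers":94},{"tx":0,"ty":-0.2,"tz":0,"turn":0,"fingers":94},{"tx":0,"ty":-0.2,"tz":0,"turn":0.1,"fingers":94},{"tx":0,"ty":-0.2,"tz":0,"turn":0.2,"fingers":94},{"tx":0,"ty":-0.2,"tz":0,"turn":0.3,"fingers":94},{"tx":0,"ty":-0.2,"tz":0,"turn":0.4,"fingers":94},{"tx":0,"ty":-0.2,"tz":0,"turn":0.5,"fingers":94},{"tx":0,"ty":-0.2,"tz":0,"turn":0.5,"fingers":94},{"tx":0,"ty":-0.2,"tz":0,"turn":0.5,"fingers":94},{"tx":0,"ty":-0.2,"tz":0,"turn":0.5,"fingers":94},{"tx":0,"ty":-0.2,"tz":0,"turn":0.5,"fingers":94},{"tx":0,"ty":-0.2,"tz":0,"turn":0.5,"fingers":94},{"tx":0,"ty":-0.2,"tz":0,"turn":0.5,"fingers":94},{"tx":0,"ty":-0.2,"tz":0,"turn":0.5,"fingers":94}]'; python3 g.py 449.2 18.3 7 -100.2;python3 g.py 449.2 18.3 47 -100.2; python3 look.py 5
```

```text
clock: 11.45
eef_pos: [449.2, 18.2, 7.2]
eef_rot: [-1.566, -0.013, -0.178]
wrist_force: [-1.1, 0.8, 4.3]
finger_gap: 65.7
clock: 13.15
eef_pos: [448.7, 18.1, 47.2]
eef_rot: [-1.557, 0.005, -1.75]
wrist_force: [0.6, 0.2, -0.1]
finger_gap: 94.2
pos [448.7  18.1  47.2] yaw -100.25 gap 94.2 F [ 0.6  0.2 -0.1] t 13.2
tx -0.0003 ty 0.2009 tz -0.0002 turn -0.0003 tilt 0.82
pos [448.7  18.1  47.2] yaw -100.25 gap 94.2 F [ 0.6  0.2 -0.1] t 13.2
tx -0.0013 ty 0.0009 tz 0.0025 turn -0.0003 tilt 0.82
```

```bash
python3 -m creep '[{"tx":0,"ty":0.1,"tz":0,"turn":0,"fingers":94},{"tx":0,"ty":0.2,"tz":0,"turn":0,"fingers":94},{"tx":0,"ty":0.2,"tz":0,"turn":0,"fingers":94},{"tx":0,"ty":0.2,"tz":0,"turn":0,"fingers":40},{"tx":0,"ty":0.2,"tz":0,"turn":0,"fingers":40},{"tx":0,"ty":0.2,"tz":0,"turn":0,"fingers":40},{"tx":0,"ty":0.2,"tz":0,"turn":0,"fingers":40},{"tx":0,"ty":0.2,"tz":0,"turn":0,"fingers":40},{"tx":0,"ty":0.2,"tz":0,"turn":0,"fingers":40},{"tx":0,"ty":0.2,"tz":0,"turn":0,"fingers":40},{"tx":0,"ty":0.2,"tz":0,"turn":0,"fingers":40},{"tx":0,"ty":0.2,"tz":0,"turn":0,"fingers":40}]' 20
python3 -m creep '[{"tx":0,"ty":-0.1,"tz":0,"turn":0,"fingers":40},{"tx":0,"ty":-0.3,"tz":0,"turn":0,"fingers":40},{"tx":0,"ty":-0.4,"tz":0,"turn":0,"fingers":40},{"tx":0,"ty":-0.4,"tz":0,"turn":0,"fingers":40},{"tx":0,"ty":-0.4,"tz":0,"turn":0,"fingers":40},{"tx":0,"ty":-0.4,"tz":0,"turn":0,"fingers":40}]' 30; python3 g.py 656.2 -29.3 80 -106.8
```

```text
clock: 14.45
eef_pos: [449.3, 18.2, 7.3]
eef_rot: [-1.557, 0.005, -1.746]
wrist_force: [-0.5, 0.3, 3.5]
finger_gap: 46.3
clock: 15.05
eef_pos: [447.5, 18.0, 86.0]
eef_rot: [-1.559, 0.005, -1.746]
wrist_force: [-1.0, -0.4, -0.6]
finger_gap: 45.8
pos [447.5  18.   86. ] yaw -100.05 gap 45.8 F [-1.  -0.4 -0.6] t 15.1
tx 0.0510 ty 0.0421 tz 1.0685 turn 0.0375 tilt 0.71
```

```bash
python3 -m creep '[{"tx":0.02,"ty":0,"tz":0.2,"turn":0.01,"fingers":40},{"tx":0.04,"ty":0,"tz":0.4,"turn":0.02,"fingers":40},{"tx":0.05,"ty":0,"tz":0.6,"turn":0.03,"fingers":40},{"tx":0.05,"ty":0,"tz":0.8,"turn":0.0375,"fingers":40},{"tx":0.05,"ty":0,"tz":1,"turn":0.0375,"fingers":40},{"tx":0.05,"ty":0,"tz":1,"turn":0.0375,"fingers":40},{"tx":0.05,"ty":0,"tz":1,"turn":0.0375,"fingers":40},{"tx":0.05,"ty":0,"tz":1,"turn":0.0375,"fingers":40}]'; python3 g.py 656.2 -29.3 50 -106.8
```

```text
clock: 15.85
eef_pos: [641.5, -26.5, 87.3]
eef_rot: [-1.562, 0.006, -1.864]
wrist_force: [-0.9, 0.1, -0.1]
finger_gap: 45.4
pos [641.5 -26.5  87.3] yaw -106.79 gap 45.4 F [-0.9  0.1 -0.1] t 15.8
tx -0.0067 ty 0.1871 tz 0.0727 turn 0.0000 tilt 0.61
```

```bash
python3 -m creep '[{"tx":-0.007,"ty":0.08,"tz":0.073,"turn":0,"fingers":40},{"tx":-0.007,"ty":0.16,"tz":0.073,"turn":0,"fingers":40},{"tx":-0.007,"ty":0.2,"tz":0.073,"turn":0,"fingers":40},{"tx":-0.007,"ty":0.2,"tz":0.073,"turn":0,"fingers":40},{"tx":-0.007,"ty":0.2,"tz":0.073,"turn":0,"fingers":40},{"tx":-0.007,"ty":0.2,"tz":0.073,"turn":0,"fingers":40}]'; python3 g.py 656.2 -29.3 27.5 -106.8
python3 look.py 6
```

```text
clock: 16.45
eef_pos: [656.5, -29.2, 48.3]
eef_rot: [-1.561, 0.006, -1.864]
wrist_force: [-1.0, -0.7, -1.3]
finger_gap: 45.5
pos [656.5 -29.2  48.3] yaw -106.79 gap 45.5 F [-1.  -0.7 -1.3] t 16.4
tx 0.0015 ty 0.1041 tz -0.0022 turn 0.0001 tilt 0.67
```

View pics/l6.png

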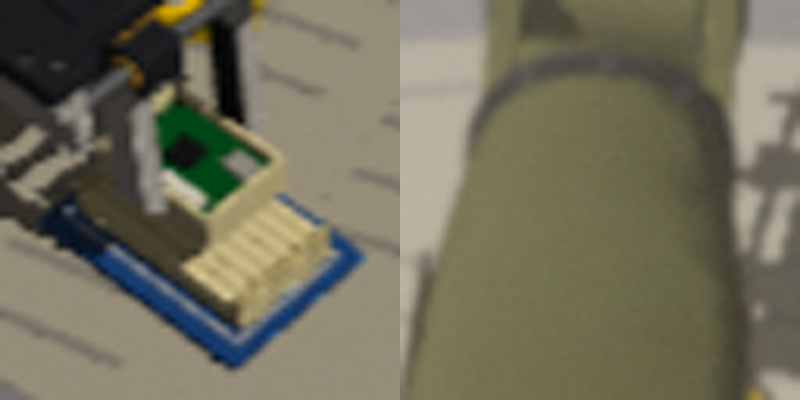

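The held module hangs over the tray between the rails (scene crop around 210,160). I lower it gently.

```bash
python3 -m creep '[{"tx":0.001,"ty":0.05,"tz":-0.002,"turn":0,"fingers":40},{"tx":0.001,"ty":0.08,"tz":-0.002,"turn":0,"fingers":40},{"tx":0.001,"ty":0.095,"tz":-0.002,"turn":0,"fingers":40},{"tx":0.001,"ty":0.1,"tz":-0.002,"turn":0,"fingers":40},{"tx":0.001,"ty":0.104,"tz":-0.002,"turn":0,"fingers":40},{"tx":0.001,"ty":0.106,"tz":-0.002,"turn":0,"fingers":40},{"tx":0.001,"ty":0.106,"tz":-0.002,"turn":0,"fingers":40}]'; python3 g.py 656.2 -29.3 27.2 -106.8
```

```text
clock: 17.25
eef_pos: [656.5, -29.3, 27.4]
eef_rot: [-1.56, 0.006, -1.864]
wrist_force: [-1.2, 0.2, 3.8]
finger_gap: 45.7
pos [656.5 -29.3  27.4] yaw -106.79 gap 45.7 F [-1.2  0.2  3.8] t 17.2
tx 0.0006 ty 0.0012 tz -0.0014 turn 0.0000 tilt 0.7
```

```bash
python3 -m creep '[{"tx":0,"ty":0,"tz":0,"turn":0,"fingers":94},{"tx":0,"ty":0,"tz":0,"turn":0,"fingers":94},{"tx":0,"ty":0,"tz":0,"turn":0,"fingers":94},{"tx":0,"ty":-0.1,"tz":0,"turn":0,"fingers":94},{"tx":0,"ty":-0.3,"tz":0,"turn":0,"fingers":94},{"tx":0,"ty":-0.4,"tz":0,"turn":0,"fingers":94},{"tx":0,"ty":-0.4,"tz":0,"turn":0,"fingers":94},{"tx":0,"ty":-0.4,"tz":0,"turn":0,"fingers":94}]' ; python3 g.py 457.6 -233.9 80 -172.3
```

```text
clock: 18.05
eef_pos: [655.3, -29.4, 106.9]
eef_rot: [-1.561, 0.006, -1.864]
wrist_force: [-0.6, -0.2, -0.5]
finger_gap: 93.7
pos [655.3 -29.4 106.9] yaw -106.79 gap 93.7 F [-0.6 -0.2 -0.5] t 18.1
tx 1.2651 ty 0.1202 tz -0.6526 turn 0.3640 tilt 0.68
```

```bash
python3 -m creep '[{"tx":0.2,"ty":0,"tz":-0.13,"turn":0.05,"fingers":94},{"tx":0.4,"ty":0,"tz":-0.26,"turn":0.1,"fingers":94},{"tx":0.6,"ty":0,"tz":-0.39,"turn":0.15,"fingers":94},{"tx":0.8,"ty":0,"tz":-0.52,"turn":0.2,"fingers":94},{"tx":1,"ty":0,"tz":-0.65,"turn":0.25,"fingers":94},{"tx":1,"ty":0,"tz":-0.65,"turn":0.3,"fingers":94},{"tx":1,"ty":0,"tz":-0.65,"turn":0.364,"fingers":94},{"tx":1,"ty":0,"tz":-0.65,"turn":0.364,"fingers":94},{"tx":1,"ty":0,"tz":-0.65,"turn":0.364,"fingers":94},{"tx":1,"ty":0,"tz":-0.65,"turn":0.364,"fingers":94}]' >/dev/null; python3 g.py 457.6 -233.9 80 -172.3; python3 look.py 7
```

```text
pos [ 472.7 -183.1  103.4] yaw -172.13 gap 94.2 F [-0.1 -0.8  0.2] t 19.1
tx 0.1109 ty 0.1155 tz 0.2414 turn 0.0009 tilt 0.61
```

View pics/l7.png

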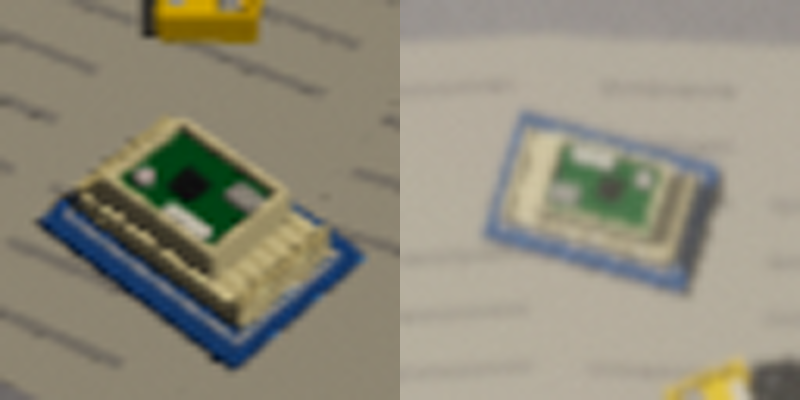

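```bash
python3 - <<'E'
from h import *
for n,v,u in(("top",122,235),("scene",212,185)):
    c=load(n,7); cv2.imwrite(f"pics/z7{n}.png",cv2.resize(np.ascontiguousarray(c["frame"][v:v+50,u:u+56,::-1]),None,fx=12,fy=12,interpolation=cv2.INTER_CUBIC))
E
```

```text
(no output)
```

View pics/z7top.png

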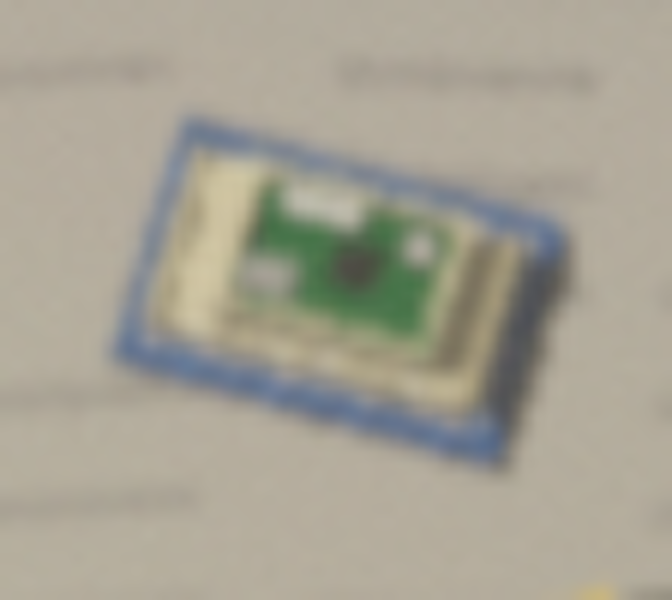

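View pics/z7scene.png

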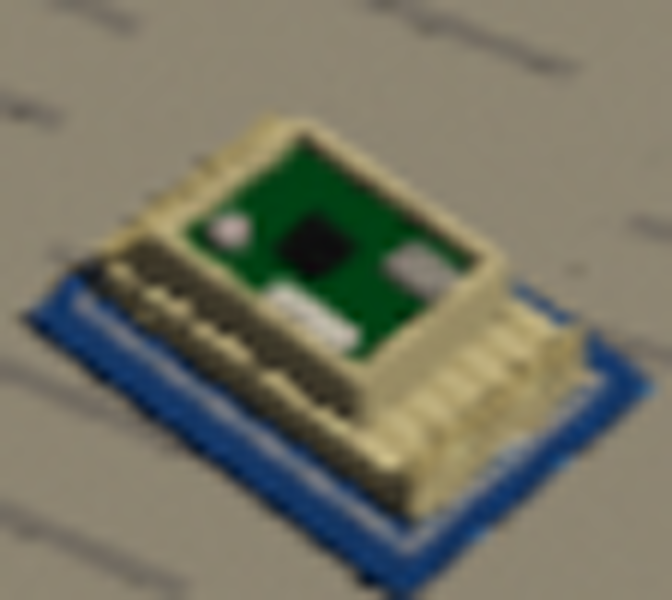

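```bash
python3 - <<'E'
from h import *
D=dict(scene=((213,241),(185,212),[("right",(510,246),38),("front",(366,380),38),("left",(160,232),38),("far",(302,118),38),("front base",(358,418),20),("right base",(512,296),20)]),
 top=((263,146),(235,122),[("farL",(258,166),38),("farR",(472,222),38),("nearR",(440,356),38),("nearL",(222,300),38),("rimL mid",(243,240),38)]))
for nm,(p,o,L) in D.items():
    c=load(nm,7); p0=rect(load(nm),*p,30,"blue",3,120,80); a=np.radians(p0[1]); e=np.array([np.cos(a),np.sin(a)]); n=np.array([-e[1],e[0]])
    for k,q,z in L:
        X=ray(c,(np.array(q)+.5)/12-.5+o,z)[0,:2]-p0[0]; print(nm,k,"along %.1f across %.1f"%(X@e,X@n))
E
```

```text
scene right along 30.0 across 27.5
scene front along 33.2 across -20.1
scene left along -31.7 across -20.5
scene far along -32.4 across 23.8
scene front base along 27.8 across -19.4
scene right base along 28.8 across 27.6
top farL along 31.8 across -19.2
top farR along -33.3 across -19.9
top nearR along -35.3 across 22.4
top nearL along 30.5 across 23.4
top rimL mid along 29.7 across 4.0
```

```bash
python3 - <<'E'
from h import *
def run(n,p,i,z,along,offs,lo,hi,ch):
    c=load(n,i); p0=rect(load(n),*p,30,"blue",3,120,80); a=np.radians(p0[1]); e=np.array([np.cos(a),np.sin(a)]); nn=np.array([-e[1],e[0]])
    s=np.arange(lo,hi,1.5); G=0
    for o in offs:
        X=np.array([p0[0]+(t*e+o*nn if along else o*e+t*nn) for t in s]); X=np.c_[X,np.full(len(X),z)]
        C=X@c["R"].T+c["t"]; u=(C[:,0]/C[:,2]*c["fx"]+c["cx"]).astype(np.float32)[None]; v=(C[:,1]/C[:,2]*c["fy"]+c["cy"]).astype(np.float32)[None]
        im=c["frame"].astype(np.float32); G=G+cv2.remap(ch(im),u,v,cv2.INTER_CUBIC)[0]/len(offs)
    print(n,i,z,along); print(" ".join(f"{t:.0f}:{g:.0f}" for t,g in zip(s,G)))
gr=lambda im:im[...,1]-im[...,0]
run("top",(263,146),7,37,True,np.linspace(8,15,5),-42,-20,gr); run("top",(263,146),7,37,True,np.linspace(8,15,5),20,42,gr)
run("top",(263,146),7,37,False,np.linspace(-15,-5,5),-28,-8,gr); run("top",(263,146),7,37,False,np.linspace(-15,-5,5),10,30,gr)
E
```

```text
top 7 37 True
-42:-10 -40:-9 -39:-8 -38:-8 -36:-8 -34:-6 -33:-3 -32:1 -30:7 -28:14 -27:23 -26:32 -24:39 -22:42 -21:43
top 7 37 True
20:-2 22:-2 23:-1 24:0 26:0 28:-0 29:-2 30:-4 32:-7 34:-9 35:-10 36:-10 38:-11 40:-11 41:-11
top 7 37 False
-28:3 -26:7 -25:9 -24:8 -22:5 -20:3 -19:3 -18:7 -16:13 -14:21 -13:27 -12:31 -10:33 -8:31
top 7 37 False
10:33 12:37 13:39 14:39 16:36 18:29 19:21 20:13 22:6 24:1 25:-3 26:-7 28:-9 30:-9
```

Module is seated, centred on the tray to about 1 mm along, and about 2 mm from the plate's centre across; the tray's own offset makes up about 1.5 mm of that. Now the cover, again with a lengthwise pinch first.

```bash
python3 -m creep '[{"tx":0.06,"ty":0,"tz":0.12,"turn":0,"fingers":94},{"tx":0.11,"ty":0.1,"tz":0.24,"turn":0,"fingers":94},{"tx":0.11,"ty":0.2,"tz":0.24,"turn":0,"fingers":94},{"tx":0.11,"ty":0.2,"tz":0.24,"turn":0,"fingers":94},{"tx":0.11,"ty":0.2,"tz":0.24,"turn":0,"fingers":94},{"tx":0.11,"ty":0.2,"tz":0.24,"turn":0,"fingers":94}]' >/dev/null; python3 g.py 457.6 -233.9 6 -172.3
python3 - <<'E'
from h import *
from cell import optics
c=optics.camera("scene"); cv2.imwrite("pics/s8.png",crop(c,190,165,40,12))
E
```

```text
pos [ 458.7 -233.4   64.5] yaw -172.10 gap 94.0 F [ 1.  -0.6 -0.7] t 19.8
tx 0.0092 ty 0.2923 tz 0.0018 turn 0.0011 tilt 0.69
```

View pics/s8.png

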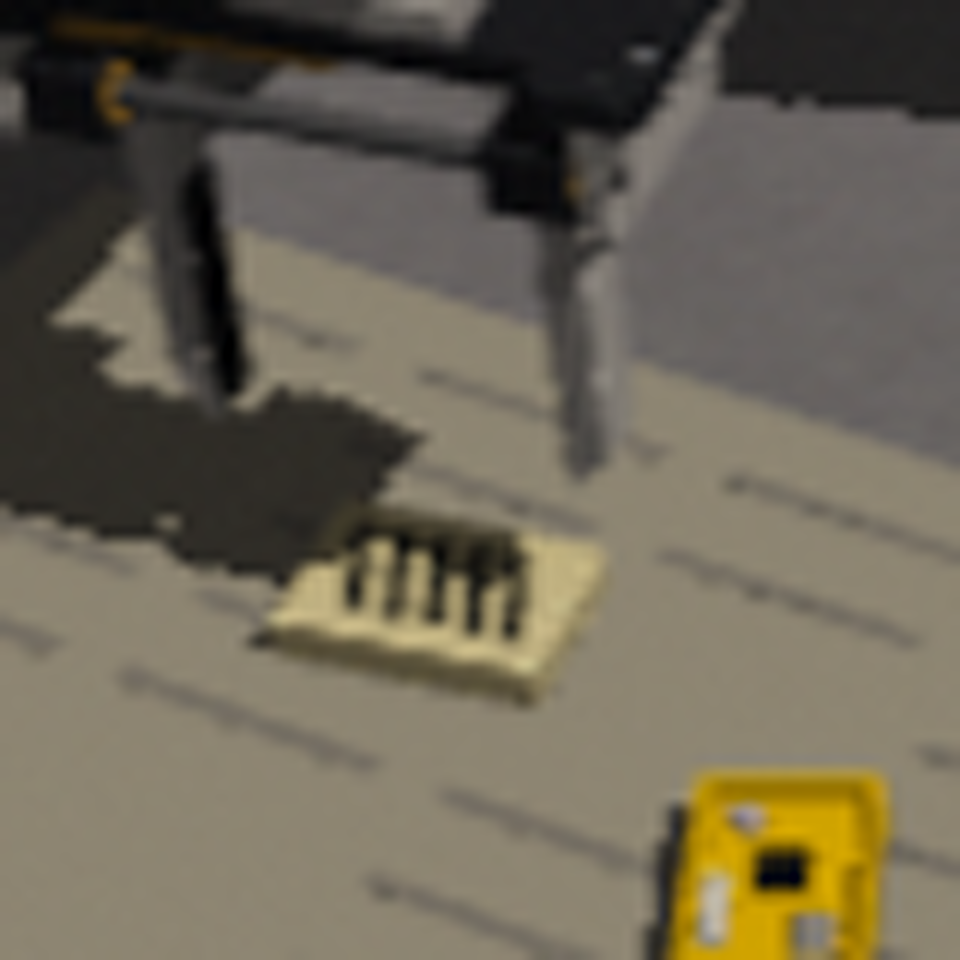

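The fingers straddle the vented cover lengthwise, with tips at crop (215,395) and (585,465) and the cover around (435,610). I lower and pinch lightly.

```bash
python3 -m creep '[{"tx":0.009,"ty":0.1,"tz":0.002,"turn":0.001,"fingers":94},{"tx":0.009,"ty":0.2,"tz":0.002,"turn":0.001,"fingers":94},{"tx":0.009,"ty":0.28,"tz":0.002,"turn":0.001,"fingers":94},{"tx":0.009,"ty":0.292,"tz":0.002,"turn":0.001,"fingers":94},{"tx":0.009,"ty":0.292,"tz":0.002,"turn":0.001,"fingers":94},{"tx":0.009,"ty":0.292,"tz":0.002,"turn":0.001,"fingers":94},{"tx":0.009,"ty":0.292,"tz":0.002,"turn":0.001,"fingers":60},{"tx":0.009,"ty":0.292,"tz":0.002,"turn":0.001,"fingers":60},{"tx":0.009,"ty":0.292,"tz":0.002,"turn":0.001,"fingers":60},{"tx":0.009,"ty":0.292,"tz":0.002,"turn":0.001,"fingers":60},{"tx":0.009,"ty":0.292,"tz":0.002,"turn":0.001,"fingers":60}]' 8; python3 g.py 457.6 -233.9 6 -172.3
```

```text
clock: 20.9
eef_pos: [457.8, -234.1, 6.5]
eef_rot: [-1.571, 0.013, -3.007]
wrist_force: [-2.5, 1.1, 6.8]
finger_gap: 74.0
pos [ 457.8 -234.1    6.5] yaw -172.29 gap 74.0 F [-2.5  1.1  6.8] t 20.9
tx 0.0011 ty 0.0022 tz -0.0010 turn 0.0001 tilt 0.72
```

```bash
python3 -m creep '[{"tx":0,"ty":0,"tz":0,"turn":0,"fingers":94},{"tx":0,"ty":0,"tz":0,"turn":0,"fingers":94},{"tx":0,"ty":0,"tz":0,"turn":0,"fingers":94},{"tx":0,"ty":-0.1,"tz":0,"turn":0,"fingers":94},{"tx":0,"ty":-0.2,"tz":0,"turn":0,"fingers":94},{"tx":0,"ty":-0.2,"tz":0,"turn":-0.1,"fingers":94},{"tx":0,"ty":-0.2,"tz":0,"turn":-0.2,"fingers":94},{"tx":0,"ty":-0.2,"tz":0,"turn":-0.3,"fingers":94},{"tx":0,"ty":-0.2,"tz":0,"turn":-0.4,"fingers":94},{"tx":0,"ty":-0.2,"tz":0,"turn":-0.5,"fingers":94},{"tx":0,"ty":-0.2,"tz":0,"turn":-0.5,"fingers":94},{"tx":0,"ty":-0.2,"tz":0,"turn":-0.5,"fingers":94},{"tx":0,"ty":-0.2,"tz":0,"turn":-0.5,"fingers":94},{"tx":0,"ty":-0.2,"tz":0,"turn":-0.5,"fingers":94},{"tx":0,"ty":-0.2,"tz":0,"turn":-0.5,"fingers":94},{"tx":0,"ty":-0.2,"tz":0,"turn":-0.5,"fingers":94},{"tx":0,"ty":-0.2,"tz":0,"turn":-0.5,"fingers":94}]'; python3 g.py 457.8 -234.1 7 -82.3
```

```text
clock: 22.6
eef_pos: [457.3, -234.1, 46.3]
eef_rot: [-1.558, 0.001, -1.435]
wrist_force: [0.1, -0.0, 0.5]
finger_gap: 94.1
pos [ 457.3 -234.1   46.3] yaw -82.23 gap 94.1 F [ 0.1 -0.   0.5] t 22.6
tx 0.0003 ty 0.1966 tz 0.0002 turn 0.0004 tilt 0.71
```

```bash
python3 -m creep '[{"tx":0,"ty":0.1,"tz":0,"turn":0,"fingers":94},{"tx":0,"ty":0.19,"tz":0,"turn":0,"fingers":94},{"tx":0,"ty":0.195,"tz":0,"turn":0,"fingers":94},{"tx":0,"ty":0.195,"tz":0,"turn":0,"fingers":40},{"tx":0,"ty":0.195,"tz":0,"turn":0,"fingers":40},{"tx":0,"ty":0.195,"tz":0,"turn":0,"fingers":40},{"tx":0,"ty":0.195,"tz":0,"turn":0,"fingers":40},{"tx":0,"ty":0.195,"tz":0,"turn":0,"fingers":40},{"tx":0,"ty":0.195,"tz":0,"turn":0,"fingers":40},{"tx":0,"ty":0.195,"tz":0,"turn":0,"fingers":40},{"tx":0,"ty":0.195,"tz":0,"turn":0,"fingers":40},{"tx":0,"ty":0.195,"tz":0,"turn":0,"fingers":40}]' 20
python3 -m creep '[{"tx":0,"ty":-0.1,"tz":0,"turn":0,"fingers":40},{"tx":0,"ty":-0.3,"tz":0,"turn":0,"fingers":40},{"tx":0,"ty":-0.45,"tz":0,"turn":0,"fingers":40},{"tx":0,"ty":-0.45,"tz":0,"turn":0,"fingers":40},{"tx":0,"ty":-0.45,"tz":0,"turn":0,"fingers":40},{"tx":0,"ty":-0.45,"tz":0,"turn":0,"fingers":40}]' 30; python3 g.py 656.4 -29.3 90 -106.8
```

```text
clock: 23.8
eef_pos: [457.8, -234.1, 7.5]
eef_rot: [-1.558, 0.001, -1.435]
wrist_force: [-0.3, 0.7, 4.2]
finger_gap: 49.6
clock: 24.4
eef_pos: [456.1, -233.9, 96.1]
eef_rot: [-1.56, 0.002, -1.435]
wrist_force: [-0.1, 1.6, -1.8]
finger_gap: 49.7
pos [ 456.1 -233.9   96.1] yaw -82.23 gap 49.7 F [-0.1  1.6 -1.8] t 24.4
tx -0.8783 ty 0.0446 tz 1.1301 turn 0.1365 tilt 0.63
```

```bash
python3 -m creep '[{"tx":-0.14,"ty":0,"tz":0.18,"turn":0.03,"fingers":40},{"tx":-0.28,"ty":0,"tz":0.36,"turn":0.06,"fingers":40},{"tx":-0.42,"ty":0,"tz":0.54,"turn":0.09,"fingers":40},{"tx":-0.56,"ty":0,"tz":0.72,"turn":0.12,"fingers":40},{"tx":-0.7,"ty":0,"tz":0.9,"turn":0.1365,"fingers":40},{"tx":-0.83,"ty":0,"tz":1,"turn":0.1365,"fingers":40},{"tx":-0.88,"ty":0,"tz":1,"turn":0.1365,"fingers":40},{"tx":-0.88,"ty":0,"tz":1,"turn":0.1365,"fingers":40},{"tx":-0.88,"ty":0,"tz":1,"turn":0.1365,"fingers":40},{"tx":-0.88,"ty":0,"tz":1,"turn":0.1365,"fingers":40}]'>/dev/null; python3 g.py 656.4 -29.3 65 -106.8
```

```text
pos [630.  -33.8  98.5] yaw -106.88 gap 49.4 F [-0.  -0.7 -0.5] t 25.4
tx -0.0587 ty 0.1687 tz 0.1183 turn -0.0004 tilt 0.61
```

```bash
python3 -m creep '[{"tx":-0.03,"ty":0.05,"tz":0.06,"turn":0,"fingers":40},{"tx":-0.059,"ty":0.1,"tz":0.118,"turn":0,"fingers":40},{"tx":-0.059,"ty":0.17,"tz":0.118,"turn":0,"fingers":40},{"tx":-0.059,"ty":0.17,"tz":0.118,"turn":0,"fingers":40},{"tx":-0.059,"ty":0.17,"tz":0.118,"turn":0,"fingers":40},{"tx":-0.059,"ty":0.17,"tz":0.118,"turn":0,"fingers":40},{"tx":-0.059,"ty":0.17,"tz":0.118,"turn":0,"fingers":40}]'>/dev/null; python3 g.py 656.4 -29.3 45.5 -106.8
python3 - <<'E'
from h import *
from cell import optics
c=optics.camera("scene"); cv2.imwrite("pics/s9.png",crop(c,213,230,32,9))
E
```

```text
pos [656.4 -29.4  65.5] yaw -106.89 gap 49.5 F [-0.5  0.8 -1.6] t 26.1
tx 0.0002 ty 0.1001 tz -0.0012 turn -0.0005 tilt 0.66
```

View pics/s9.png

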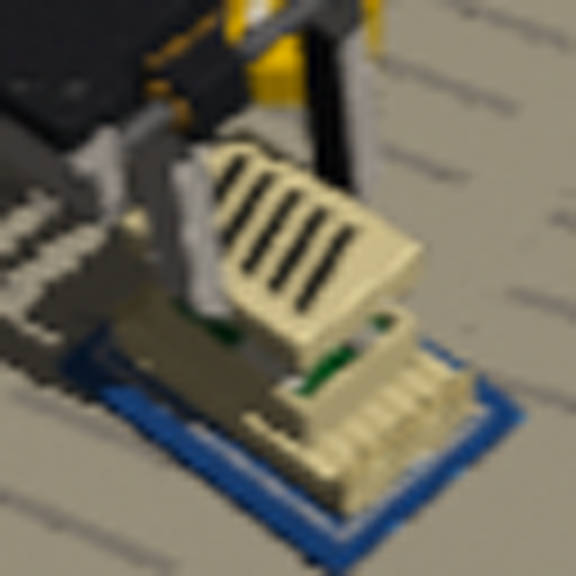

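The vented cover (crop 320,260) hangs level over the module's open rim. I lower it.

```bash
python3 -m creep '[{"tx":0,"ty":0.05,"tz":-0.001,"turn":0,"fingers":40},{"tx":0,"ty":0.08,"tz":-0.001,"turn":0,"fingers":40},{"tx":0,"ty":0.092,"tz":-0.001,"turn":0,"fingers":40},{"tx":0,"ty":0.097,"tz":-0.001,"turn":0,"fingers":40},{"tx":0,"ty":0.1,"tz":-0.001,"turn":0,"fingers":40},{"tx":0,"ty":0.102,"tz":-0.001,"turn":0,"fingers":40},{"tx":0,"ty":0.102,"tz":-0.001,"turn":0,"fingers":40}]'; python3 g.py 656.4 -29.3 45 -106.8
```

```text
clock: 26.85
eef_pos: [656.6, -29.2, 45.6]
eef_rot: [-1.561, 0.006, -1.865]
wrist_force: [-2.7, 1.4, 4.8]
finger_gap: 49.7
pos [656.6 -29.2  45.6] yaw -106.88 gap 49.7 F [-2.7  1.4  4.8] t 26.9
tx 0.0008 ty 0.0029 tz -0.0010 turn -0.0004 tilt 0.69
```

```bash
python3 -m creep '[{"tx":0,"ty":0,"tz":0,"turn":0,"fingers":94},{"tx":0,"ty":0,"tz":0,"turn":0,"fingers":94},{"tx":0,"ty":0,"tz":0,"turn":0,"fingers":94},{"tx":0,"ty":-0.1,"tz":0,"turn":0,"fingers":94},{"tx":0,"ty":-0.3,"tz":0,"turn":0,"fingers":94},{"tx":0,"ty":-0.4,"tz":0,"turn":0,"fingers":94},{"tx":0,"ty":-0.4,"tz":0,"turn":0,"fingers":94},{"tx":0,"ty":-0.4,"tz":0,"turn":0,"fingers":94}]' >/dev/null; python3 g.py 636.4 256 100 -106.8
```

```text
pos [655.5 -29.5 125. ] yaw -106.88 gap 94.1 F [-0.4 -0.2  0.1] t 27.6
tx -1.3372 ty 0.1283 tz -0.5073 turn -0.0004 tilt 0.67
```

```bash
python3 -m creep '[{"tx":-0.2,"ty":0,"tz":-0.1,"turn":0,"fingers":94},{"tx":-0.4,"ty":0,"tz":-0.2,"turn":0,"fingers":94},{"tx":-0.6,"ty":0,"tz":-0.3,"turn":0,"fingers":94},{"tx":-0.8,"ty":0,"tz":-0.4,"turn":0,"fingers":94},{"tx":-1,"ty":0,"tz":-0.507,"turn":0,"fingers":94},{"tx":-1,"ty":0,"tz":-0.507,"turn":0,"fingers":94},{"tx":-1,"ty":0,"tz":-0.507,"turn":0,"fingers":94},{"tx":-1,"ty":0,"tz":-0.507,"turn":0,"fingers":94}]' >/dev/null; python3 g.py 636.4 256 70 -106.8; python3 look.py 8
```

```text
pos [616.5 190.3 124.2] yaw -106.93 gap 94.0 F [0.5 0.3 0. ] t 28.4
tx -0.3418 ty 0.2726 tz -0.0027 turn -0.0007 tilt 0.58
```

View pics/l8.png

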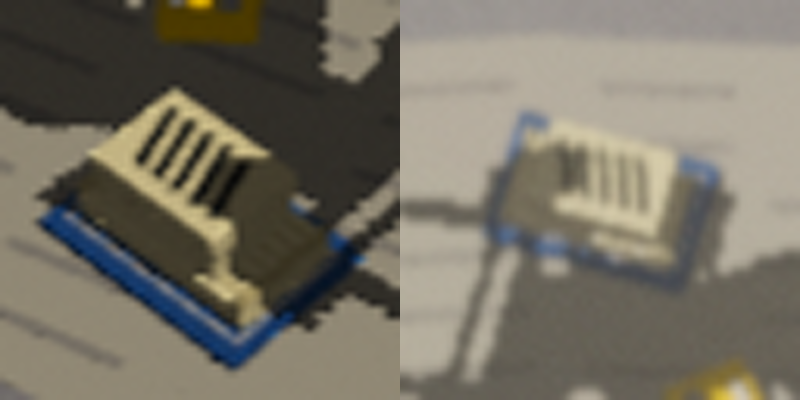

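The cover sits squarely on the module (scene crop around 180,150), though the arm's shadow lies over it, so I'll measure it once the arm is elsewhere. On to the weight.

```bash
python3 -m creep '[{"tx":-0.2,"ty":0.05,"tz":0,"turn":0,"fingers":94},{"tx":-0.342,"ty":0.15,"tz":-0.003,"turn":0,"fingers":94},{"tx":-0.342,"ty":0.27,"tz":-0.003,"turn":0,"fingers":94},{"tx":-0.342,"ty":0.27,"tz":-0.003,"turn":0,"fingers":94},{"tx":-0.342,"ty":0.27,"tz":-0.003,"turn":0,"fingers":94},{"tx":-0.342,"ty":0.27,"tz":-0.003,"turn":0,"fingers":94},{"tx":-0.342,"ty":0.27,"tz":-0.003,"turn":0,"fingers":94}]' >/dev/null; python3 g.py 636.4 256 10 -106.8; python3 look.py 9
python3 - <<'E'
from h import *
c=load("scene",9); im=np.hstack([crop(c,213,230,32,6),crop(c,316,250,32,6)]); cv2.imwrite("pics/s10.png",im)
E
```

```text
pos [637.4 255.3  72.7] yaw -107.02 gap 93.8 F [-0.2  0.4  0. ] t 29.2
tx 0.0003 ty 0.3135 tz -0.0094 turn -0.0012 tilt 0.75
```

View pics/s10.png

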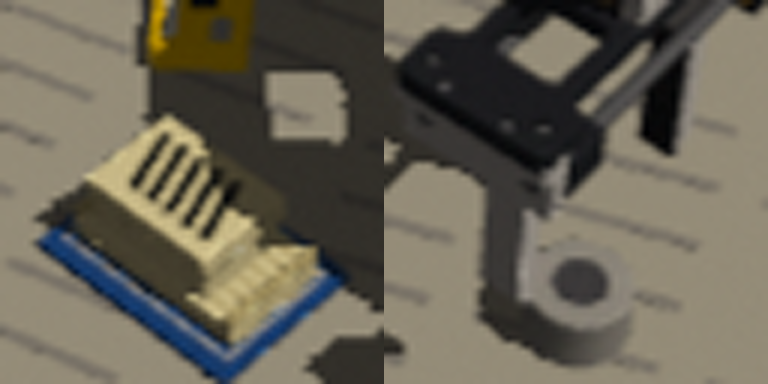

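```bash
python3 -m creep '[{"tx":0,"ty":0.1,"tz":-0.005,"turn":0,"fingers":94},{"tx":0,"ty":0.2,"tz":-0.009,"turn":0,"fingers":94},{"tx":0,"ty":0.29,"tz":-0.009,"turn":0,"fingers":94},{"tx":0,"ty":0.325,"tz":-0.009,"turn":0,"fingers":94},{"tx":0,"ty":0.325,"tz":-0.009,"turn":0,"fingers":94},{"tx":0,"ty":0.325,"tz":-0.009,"turn":0,"fingers":94}]' >/dev/null
python3 -m creep '[{"tx":0,"ty":0,"tz":0,"turn":0,"fingers":36},{"tx":0,"ty":0,"tz":0,"turn":0,"fingers":36},{"tx":0,"ty":0,"tz":0,"turn":0,"fingers":36},{"tx":0,"ty":0,"tz":0,"turn":0,"fingers":36},{"tx":0,"ty":0,"tz":0,"turn":0,"fingers":36},{"tx":0,"ty":0,"tz":0,"turn":0,"fingers":36},{"tx":0,"ty":0,"tz":0,"turn":0,"fingers":36},{"tx":0,"ty":0,"tz":0,"turn":0,"fingers":36},{"tx":0,"ty":0,"tz":0,"turn":0,"fingers":36},{"tx":0,"ty":0,"tz":0,"turn":0,"fingers":36}]' 10
```

```text
clock: 30.95
eef_pos: [636.7, 256.4, 8.1]
eef_rot: [-1.559, 0.007, -1.868]
wrist_force: [1.7, -0.6, 0.2]
finger_gap: 44.7
```

```bash
python3 -m creep '[{"tx":0,"ty":0,"tz":0,"turn":0,"fingers":94},{"tx":0,"ty":0,"tz":0,"turn":0,"fingers":94},{"tx":0,"ty":0,"tz":0,"turn":0,"fingers":94},{"tx":0,"ty":0,"tz":0,"turn":-0.05,"fingers":94},{"tx":0,"ty":0,"tz":0,"turn":-0.1,"fingers":94},{"tx":0,"ty":0,"tz":0,"turn":-0.15,"fingers":94},{"tx":0,"ty":0,"tz":0,"turn":-0.2,"fingers":94},{"tx":0,"ty":0,"tz":0,"turn":-0.25,"fingers":94},{"tx":0,"ty":0,"tz":0,"turn":-0.3,"fingers":94},{"tx":0,"ty":0,"tz":0,"turn":-0.35,"fingers":94},{"tx":0,"ty":0,"tz":0,"turn":-0.4,"fingers":94},{"tx":0,"ty":0,"tz":0,"turn":-0.45,"fingers":94},{"tx":0,"ty":0,"tz":0,"turn":-0.5,"fingers":94},{"tx":0,"ty":0,"tz":0,"turn":-0.5,"fingers":94},{"tx":0,"ty":0,"tz":0,"turn":-0.5,"fingers":94},{"tx":0,"ty":0,"tz":0,"turn":-0.5,"fingers":94}]' 
python3 g.py 636.7 256.4 8 -17
```

```text
clock: 32.55
eef_pos: [636.7, 256.4, 8.0]
eef_rot: [-1.564, -0.011, -0.299]
wrist_force: [0.6, -0.2, -0.7]
finger_gap: 94.4
pos [636.7 256.4   8. ] yaw -17.15 gap 94.4 F [ 0.6 -0.2 -0.7] t 32.5
tx -0.0001 ty 0.0001 tz 0.0002 turn -0.0008 tilt 0.77
```

```bash
python3 -m creep '[{"tx":0,"ty":0,"tz":0,"turn":0,"fingers":36},{"tx":0,"ty":0,"tz":0,"turn":0,"fingers":36},{"tx":0,"ty":0,"tz":0,"turn":0,"fingers":36},{"tx":0,"ty":0,"tz":0,"turn":0,"fingers":36},{"tx":0,"ty":0,"tz":0,"turn":0,"fingers":36},{"tx":0,"ty":0,"tz":0,"turn":0,"fingers":36},{"tx":0,"ty":0,"tz":0,"turn":0,"fingers":36},{"tx":0,"ty":0,"tz":0,"turn":0,"fingers":36},{"tx":0,"ty":0,"tz":0,"turn":0,"fingers":36},{"tx":0,"ty":0,"tz":0,"turn":0,"fingers":36}]' 15
python3 -m creep '[{"tx":0,"ty":0,"tz":0,"turn":0,"fingers":36},{"tx":0,"ty":0,"tz":0,"turn":0,"fingers":36},{"tx":0,"ty":-0.1,"tz":0,"turn":0,"fingers":36},{"tx":0,"ty":-0.3,"tz":0,"turn":0,"fingers":36},{"tx":0,"ty":-0.5,"tz":0,"turn":0,"fingers":36},{"tx":0,"ty":-0.6,"tz":0,"turn":0,"fingers":36},{"tx":0,"ty":-0.6,"tz":0,"turn":0,"fingers":36},{"tx":0,"ty":-0.6,"tz":0,"turn":0,"fingers":36},{"tx":0,"ty":-0.6,"tz":0,"turn":0,"fingers":36}]' 45; python3 look.py 10;  python3 g.py 656.6 -29.2 125 -16.8
```

```text
clock: 33.55
eef_pos: [636.7, 256.4, 8.1]
eef_rot: [-1.563, -0.011, -0.299]
wrist_force: [0.6, 0.4, 0.6]
finger_gap: 44.3
clock: 34.45
eef_pos: [634.3, 255.6, 125.5]
eef_rot: [-1.566, -0.008, -0.299]
wrist_force: [-0.4, -0.3, -3.9]
finger_gap: 44.2
pos [634.5 255.8 126. ] yaw -17.15 gap 44.1 F [ 0.6 -0.9 -3. ] t 34.5
tx 0.5254 ty 0.0024 tz -1.3290 turn -0.0019 tilt 0.61
```

View pics/l10.png

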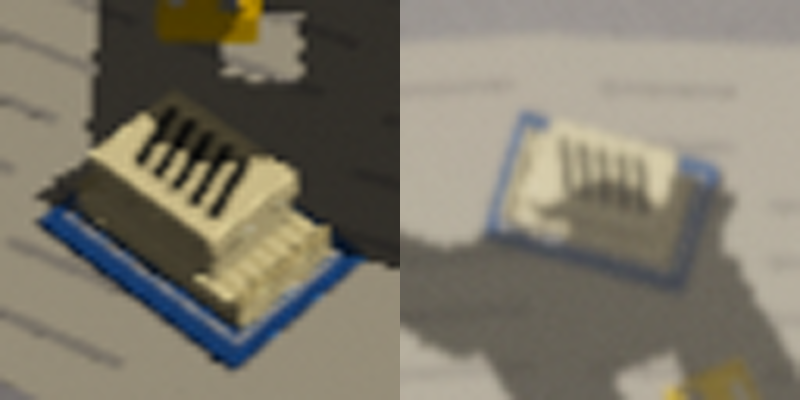

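```bash
python3 - <<'E'
from h import *
nm="scene"; c=load(nm,10); p0=rect(load(nm),213,241,30,"blue",3,120,80); a=np.radians(p0[1]); e=np.array([np.cos(a),np.sin(a)]); n=np.array([-e[1],e[0]])
for k,q,z in [("left",(90,155),52),("far",(172,92),52),("right",(299,172),52),("front",(214,243),52)]:
    X=ray(c,(np.array(q)+.5)/6.25-.5+[181,203],z)[0,:2]-p0[0]; print(k,"along %.1f across %.1f"%(X@e,X@n))
E
```

```text
left along -36.3 across -24.5
far along -36.2 across 23.3
right along 37.2 across 26.6
front along 37.7 across -23.8
```

The cover is square and centred: its corners are ±37 along and ±24.5 across, within about 1 mm of the plate's centre. Now I carry the weight over.

```bash
python3 -m creep '[{"tx":0.07,"ty":0,"tz":-0.15,"turn":0,"fingers":36},{"tx":0.13,"ty":0,"tz":-0.3,"turn":0,"fingers":36},{"tx":0.2,"ty":0,"tz":-0.5,"turn":0,"fingers":36},{"tx":0.28,"ty":0,"tz":-0.7,"turn":0,"fingers":36},{"tx":0.36,"ty":0,"tz":-0.85,"turn":0,"fingers":36},{"tx":0.44,"ty":0,"tz":-1,"turn":0,"fingers":36},{"tx":0.525,"ty":0,"tz":-1,"turn":0,"fingers":36},{"tx":0.525,"ty":0,"tz":-1,"turn":0,"fingers":36},{"tx":0.525,"ty":0,"tz":-1,"turn":0,"fingers":36},{"tx":0.525,"ty":0,"tz":-1,"turn":0,"fingers":36}]' >/dev/null; python3 g.py 656.6 -29.2 100 -16.8
```

```text
pos [675.4  34.4 125.3] yaw -17.10 gap 44.2 F [-0.1  0.5 -2.6] t 35.5
tx 0.0028 ty 0.1246 tz -0.3321 turn -0.0017 tilt 0.55
```

```bash
python3 -m creep '[{"tx":0,"ty":0,"tz":-0.1,"turn":0,"fingers":36},{"tx":0.003,"ty":0,"tz":-0.2,"turn":0,"fingers":36},{"tx":0.003,"ty":0,"tz":-0.3,"turn":0,"fingers":36},{"tx":0.003,"ty":0.05,"tz":-0.332,"turn":0,"fingers":36},{"tx":0.003,"ty":0.12,"tz":-0.332,"turn":0,"fingers":36},{"tx":0.003,"ty":0.2,"tz":-0.332,"turn":0,"fingers":36},{"tx":0.003,"ty":0.23,"tz":-0.332,"turn":0,"fingers":36},{"tx":0.003,"ty":0.23,"tz":-0.332,"turn":0,"fingers":36},{"tx":0.003,"ty":0.23,"tz":-0.332,"turn":0,"fingers":36},{"tx":0.003,"ty":0.23,"tz":-0.332,"turn":0,"fingers":36}]' >/dev/null; python3 g.py 656.6 -29.2 60.5 -16.8
python3 - <<'E'
from h import *
from cell import optics
c=optics.camera("scene"); cv2.imwrite("pics/s11.png",crop(c,213,225,32,9))
E
```

```text
pos [657.2 -28.9  79.6] yaw -17.08 gap 44.4 F [-0.8 -0.5 -4.2] t 36.5
tx -0.0034 ty 0.0952 tz -0.0029 turn -0.0015 tilt 0.61
```

View pics/s11.png

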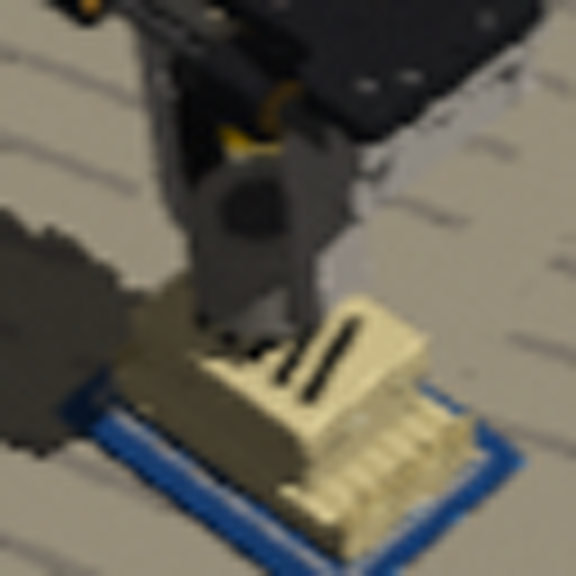

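The weight hangs above the cover's middle (crop 250,250). I lower it slowly.

```bash
python3 -m creep '[{"tx":-0.003,"ty":0.04,"tz":-0.003,"turn":0,"fingers":36},{"tx":-0.003,"ty":0.065,"tz":-0.003,"turn":0,"fingers":36},{"tx":-0.003,"ty":0.08,"tz":-0.003,"turn":0,"fingers":36},{"tx":-0.003,"ty":0.085,"tz":-0.003,"turn":0,"fingers":36},{"tx":-0.003,"ty":0.09,"tz":-0.003,"turn":0,"fingers":36},{"tx":-0.003,"ty":0.092,"tz":-0.003,"turn":0,"fingers":36},{"tx":-0.003,"ty":0.092,"tz":-0.003,"turn":0,"fingers":36},{"tx":-0.003,"ty":0.092,"tz":-0.003,"turn":0,"fingers":36}]'; python3 g.py 656.6 -29.2 60.2 -16.8
```

```text
clock: 37.4
eef_pos: [656.7, -29.3, 61.3]
eef_rot: [-1.565, -0.009, -0.298]
wrist_force: [0.0, -0.2, -3.3]
finger_gap: 44.2
pos [656.7 -29.3  61.3] yaw -17.08 gap 44.2 F [ 0.  -0.2 -3.3] t 37.4
tx -0.0007 ty 0.0056 tz 0.0003 turn -0.0016 tilt 0.63
```

```bash
python3 -m creep '[{"tx":0,"ty":0.002,"tz":0,"turn":0,"fingers":36},{"tx":0,"ty":0.004,"tz":0,"turn":0,"fingers":36},{"tx":0,"ty":0.006,"tz":0,"turn":0,"fingers":36},{"tx":0,"ty":0.007,"tz":0,"turn":0,"fingers":36},{"tx":0,"ty":0.008,"tz":0,"turn":0,"fingers":36},{"tx":0,"ty":0.008,"tz":0,"turn":0,"fingers":36}]'
```

```text
clock: 38.0
eef_pos: [656.8, -29.3, 60.0]
eef_rot: [-1.565, -0.01, -0.298]
wrist_force: [-1.5, 0.2, 0.2]
finger_gap: 44.2
```

```bash
python3 -m creep '[{"tx":0,"ty":0.002,"tz":0,"turn":0,"fingers":36},{"tx":0,"ty":0.002,"tz":0,"turn":0,"fingers":50},{"tx":0,"ty":0.002,"tz":0,"turn":0,"fingers":60},{"tx":0,"ty":0.002,"tz":0,"turn":0,"fingers":75},{"tx":0,"ty":0.002,"tz":0,"turn":0,"fingers":94},{"tx":0,"ty":0,"tz":0,"turn":0,"fingers":94},{"tx":0,"ty":0,"tz":0,"turn":0,"fingers":94},{"tx":0,"ty":-0.05,"tz":0,"turn":0,"fingers":94},{"tx":0,"ty":-0.2,"tz":0,"turn":0,"fingers":94},{"tx":0,"ty":-0.4,"tz":0,"turn":0,"fingers":94},{"tx":0,"ty":-0.4,"tz":0,"turn":0,"fingers":94},{"tx":0,"ty":-0.4,"tz":0,"turn":0,"fingers":94}]'; python3 g.py 400 -200 200 -16.8
```

```text
clock: 39.2
eef_pos: [656.3, -29.6, 141.4]
eef_rot: [-1.565, -0.012, -0.298]
wrist_force: [-0.2, 0.6, 0.3]
finger_gap: 94.0
pos [656.3 -29.6 141.4] yaw -17.09 gap 94.0 F [-0.2  0.6  0.3] t 39.2
tx -0.9710 ty -0.3119 tz -1.1891 turn -0.0016 tilt 0.76
```

```bash
python3 -m creep '[{"tx":0,"ty":-0.2,"tz":0,"turn":0,"fingers":94},{"tx":-0.2,"ty":-0.3,"tz":-0.2,"turn":0,"fingers":94},{"tx":-0.4,"ty":-0.3,"tz":-0.4,"turn":0,"fingers":94},{"tx":-0.6,"ty":-0.3,"tz":-0.6,"turn":0,"fingers":94},{"tx":-0.8,"ty":-0.3,"tz":-0.8,"turn":0,"fingers":94},{"tx":-0.9,"ty":-0.3,"tz":-1,"turn":0,"fingers":94},{"tx":-0.9,"ty":-0.3,"tz":-1,"turn":0,"fingers":94},{"tx":-0.9,"ty":-0.3,"tz":-1,"turn":0,"fingers":94},{"tx":-0.9,"ty":-0.3,"tz":-1,"turn":0,"fingers":94}]'; python3 look.py 11; python3 - <<'E'
from h import *
cv2.imwrite("pics/f.png",load("scene",11)["frame"][:,:,::-1])
E
```

```text
clock: 40.1
eef_pos: [424.6, -168.0, 197.6]
eef_rot: [-1.564, -0.011, -0.299]
wrist_force: [0.4, -0.0, 0.0]
finger_gap: 94.2
```

View pics/l11.png

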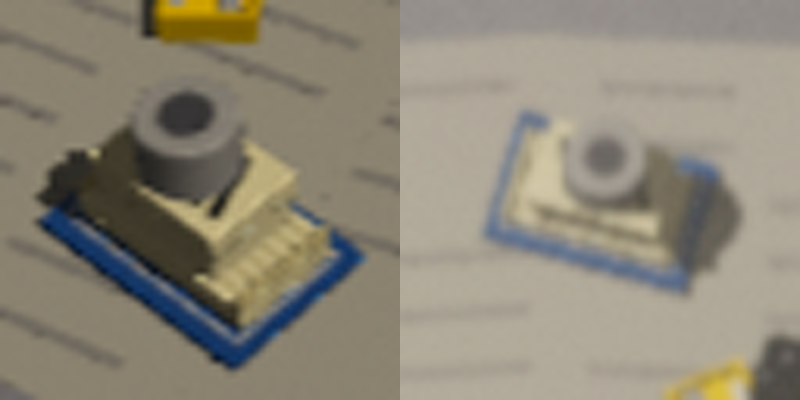

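View pics/f.png

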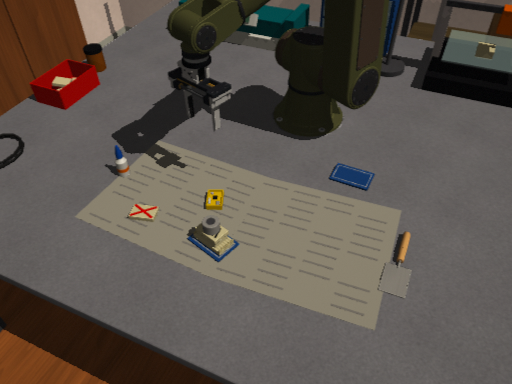

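```bash
python3 - <<'E'
from h import *
for nm,p,o,q in(("scene",(213,241),(181,203),(186,114)),("top",(263,146),(231,114),(205,155))):
    c=load(nm,11); p0=rect(load(nm),*p,30,"blue",3,120,80); a=np.radians(p0[1]); e=np.array([np.cos(a),np.sin(a)]); n=np.array([-e[1],e[0]])
    X=ray(c,(np.array(q)+.5)/6.25-.5+o,82)[0,:2]-p0[0]; print(nm,"along %.1f across %.1f"%(X@e,X@n))
    P=pts(c)
    (u,v)=np.round((np.array(q)+.5)/6.25-.5+o).astype(int); print(np.median(P[v-2:v+3,u-2:u+3].reshape(-1,3),0).round(1))
E
```

```text
scene along -0.7 across 1.1
[657.  -30.6  84.3]
top along 0.5 across 0.1
[657.7 -28.2  82.6]
```

The weight is within about 1 mm of the plate's centre in both views, with its top near z = 83 (82 expected). Nothing else has moved, so I hand in.

```bash
python3 -c "
from cell import manip,monitor
print(monitor.read_state()['clock'],manip.sign_off())"
```

```text
the job is handed in; nothing more can be done
40.2 None
```

The case is stacked on the farther blue plate in the order asked: tray, module, vented cover, steel weight. I handed it in at 40.2 s with the gripper open and clear of everything.

**Checks that agreed:**
- The last pictures show the stack upright, with its top at z ≈ 83–84 mm (82 expected).
- The weight is within about 1 mm of the plate's centre in both views.
- The cover is square and within about 1 mm of the plate's centre, checked in the scene view before the weight went on.
- I gripped neither the spoiled cover, glue bottle and scraper nor the yellow module and second plate, and the last picture shows them all where they were.

**Checks that disagreed or were unclear:**
- **Tray and module:** the camera put the tray about 1.5 mm and the module about 2 mm (up to 2.6 mm in one reading) across from the plate's centre, while the robot's own positions put them within about 1 mm. I took it as within measuring error and left them.
- **Module along the tray:** one reading gave 1.5 mm off, another under 1 mm.
- **First shape measurements:** these failed on the cream parts against the mat. I redid them with a colour-ratio mask, and picked corners by hand for the tray and module on the plate.
- **Tool tilt:** the tool drifted to about 0.7° off vertical; the parts still looked level in the pictures.

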